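# Show a bearing ball to the shadow gauge on its tray

### The job

The bearing ball has to be measured: take the yellow dust cover off it and set the cover down in the open top drawer of the small cabinet. Then pick up the ball tray by its upright black grip, carry it level so that the ball stays in its pocket, and finish while holding the tray in the air, level and still, with the ball in the middle of the gauge's beam, halfway between the camera lens and the lit panel. Do not touch the gauge, and leave everything else standing where it is.

Things in the scene. Friction and masses are not known exactly. Their poses are not given: they have to be found in the camera images.
- tray: Loose steel ball tray on the brown stand at the left, 120 mm (x) by 60 mm (y), floor 4 mm thick, lip 11 mm high; 0.16 kg (varies). Origin at the centre of its underside; x runs from the grip to the ball pocket, z up. Level means its z is vertical. A grey heap with black caps, up to 90 mm tall, lies between the stand and the bench.
- tray_pocket (a point): Where the ball's centre lies when it sits in its pocket: 28 mm along the tray's +x, 23 mm above its underside. The pocket is a black boss 33 mm across with a round recess 2.5 mm deep and 19 mm wide; the ball has about 1 mm of play in it, and rolls out if the tray leans about 30 degrees or is jerked.
- tray_grip (a point): Point on the centre line of the tray's upright black grip, 34 mm along the tray's -x and 53 mm above its underside. The grip is a block 30 mm (x) by 12 mm (y), free from 15 mm to its top at 70 mm above the underside: pinch it across y. Tray and ball weigh about 0.27 kg and balance about 37 mm ahead (+x) of the grip.
- ball_center (a point): Centre of the loose steel ball, 30 mm in diameter, 0.11 kg. It starts in the tray's pocket, hidden under the dust cover.
- cover: Loose round yellow dust cover standing over the ball on the tray's floor, 44 mm in diameter (48 mm at its foot rim), 61 mm tall with its knob, 0.04 kg, open below, 37 mm deep inside. Origin at the centre of its lower rim, z up. Lift it straight up at least 45 mm to clear the ball.
- cover_knob (a point): Point on the axis of the cover's knob, 58 mm above its lower rim, 3 mm below the knob's top. The knob is a cylinder 20 mm in diameter and 20 mm tall that stands on the flat roof, which lies 41 mm above the lower rim.
- cabinet: Fixed grey steel cabinet with two white-fronted drawers at the back of the bench, 170 mm deep (x), 146 mm wide (y), 175 mm tall. Origin at the centre of its underside; its front faces its own -x. A roll of tape lies on its top at the back.
- drawer_spot (a point): Point on the inner floor of the open top drawer, amid its uncovered part; axes as the cabinet's. The drawer's front wall is 46 mm toward -x, the cabinet's front edge 40 to 55 mm toward +x, side walls 52 mm to either side; the walls rise 55 mm, the front panel 65 mm, above the floor. The floor is about 97 mm above the bench. The drawer slides along x at about 1 N and stays where it is left.
- gauge: Fixed optical shadow gauge: aluminium rail, grey camera with black lens on a post at its -y end, square lit panel (80 mm) on a post at its +y end. Origin on the bench below the beam's middle; the beam runs along its y; open toward -x (robot's side), +x and above. Lens front and panel face lie 64 mm either side of the middle; lens and camera reach 24 mm, the panel 40 mm above the beam axis.
- gauge_beam (a point): Middle of the beam, on its axis, 170 mm above the bench, halfway between lens and panel; axes as the gauge's (y along the beam). The ball's centre must come here to within 10 mm across the beam (x and z) and 20 mm along it (y). The posts of the blue print jig to the right in front of the gauge rise about 190 mm (one rod 300 mm), so come in from above.
- black_ink: Bystander, to be left alone: an ink pot with a cream body and a dark band (60 mm across, 62 mm tall), standing on the bench in front of the cabinet. Origin at the centre of its underside.
- brush: Bystander, to be left alone: a flat dusting brush with a wooden handle lying on the bench (160 by 32 by 10 mm), near its front left. Origin at the centre of its underside.
- white_ink: Bystander, to be left alone: a white ink pot with a grey band (54 mm across, 55 mm tall), at the far end of the brown stand. Origin at the centre of its underside.

How it is judged:
By the outcome, as a careful person would: the job done as asked, in the order asked, and still so for the second after the job is handed in, while the arm keeps its last pose, push and grip.
It also fails if it takes over 69 s, if anything falls off the work surface, if the arm or the gripper's body presses on something with over 40 N, if the wrist force passes 120 N, or if a joint passes its speed limit or range.

### The arm

A 7-joint arm with a two-finger parallel gripper is mounted at the origin on a cart in front of the work surface, level with it; the furniture and walls round the work are solid. World frame = base frame: x ahead of the robot, y to its left, z up, the work surface at z = 0. Lengths are in m, angles in rad, forces in N, time in s.
With the tool pointing down it reaches from about 0.4 to 0.9 m from the base axis. Payload 5.5 kg.
Tool frame: the origin (TCP) lies midway between the tips of the shut fingers; the grasp point (between the pads) lies 19 mm behind it (r.grasp_offset is the distance from the TCP to the grasp point, in m); y points along the fingers, x is the direction in which the jaws open and shut, and the axes are right-handed (so a half turn about y gives the same grasp; the last joint's range is limited). The gripper opens to 92 mm and grips with 3 to 60 N. Pads are 19 mm wide; open, the fingers measure 130 mm over their backs; the gripper's body (75 mm by 190 mm) begins 47 mm behind the grasp point.
Start: joints at [-1.069, 0.501, -0.427, 1.55, 0.221, 1.138, -0.21], TCP at [0.154, 0.632, 0.227] pointing down, gripper open.
Joint ranges: [-2.88, 2.88], [-0.31, 2.03], [-1.54, 1.56], [0.2, 2.42], [-1.41, 4.55], [0.19, 2.02], [-2.57, 2.57]. Speed limits (rad/s): [2.57, 2.57, 3.14, 3.14, 3.14, 3.14, 3.14].

### API

Orientations are given as a unit quaternion [w, x, y, z].
In Python, from station import readout, eyes, r gives the robot as it stands.
- The arm moves only by the tool step_arm, never from a script. Its argument "commands" is a list of rows, each a list of 5 numbers: the shift along the tool's x, y, z in units of 40 cm (1.0 is 40 cm), then the turn about the tool's y in units of 30 degrees (1.0 is 30 degrees), then the gripper command: -1 is shut, 1 is fully open, values between are in proportion. In form: [[dx, dy, dz, roll, fingers], ...]. A call has 1 to 12 rows; each row is the pose to reach, as a shift and turn from the pose measured when the call began, along the tool's axes at that moment; what a row does not reach only later rows make up. A row lasts 1/12 s, in which the tool goes at most 41.7 mm and 7.16 degrees, less where a joint would pass 70% of its speed; a pose out of reach is approached as far as the arm can. A call with a number of a shift or a turn outside -1 to 1 is refused whole. A call with a gripper value outside its range is refused whole. The fingers move at their own pace and stop on an object; "squeeze" is the grip in N (left out, the last holds). Time passes only in rows, so rows that repeat a pose let the fingers close. It gives the time, the measured TCP pose, the force and the opening at its end, in the units of the state.
- readout.sense(): the state, without advancing time (a new reading comes with each control period).
- eyes.capture(name): name is "scene" or "top"; returns the picture (384x512x3 uint8, red, green, blue); there is no depth.
- eyes.camera_model(name): a dict with "fovy" (degrees; the focal length in pixels is half the picture's height over the tangent of half this angle, whatever the lens; pixels are square), "cx", "cy" (the principal point, pixels), "distortion" ([k1, k2, p1, p2, k3] as OpenCV has them; the pictures are not rectified), "rvec" (rotation vector, rad) and "tvec" (3), from world to camera coordinates, as OpenCV has them. Camera axes: x right, y down, z forward; pixel columns grow to the right and rows downward; lengths in m; the calibration is good to about 2 mm. A picture is of the moment at which its call begins. camera_model takes no time and is no camera call.
- r.close_job(): hands the job in, once; it reports no verdict.
The state is a dict: "time_s": time; "joint_pos": joint angles; "qvel": joint speeds; "joint_torque": joint torques, N m; "tool_pos": TCP position; "eef_rot": TCP orientation; "force": force on the tool from outside, world axes, zero at the start; "moment": the same for the moment, N m; "gripper_width": finger opening in m.
Only numpy, scipy, OpenCV 4.12 (cv2) and the standard library are available. Lean on these libraries where they do the work, as an engineer would, in place of code of your own. Each camera call takes 0.05 s, during which the arm holds its last target.

## Working session

There is one attempt and no reset: what is moved stays moved. The work goes in short steps, Python scripts to look and compute and a tool call to move; the robot and the scene stay as the last step left them, time stands still between calls to the robot, and variables do not carry over. Pictures are saved under pics/ and viewed, and the job is handed in when it is done.

Besides the shell and the picture viewer there is one more tool, called after "Request:" as name(argument=value, ...) on one line, values as JSON. step_arm: Moves the arm, as the interface text tells. Shifts and turns lie within -1 to 1; 1 stands for 40 cm of shift or 30 degrees of turn. Its arguments: {"type":"object","properties":{"commands":{"type":"array","items":{"type":"array","items":{"type":"number","minimum":-1,"maximum":1}}},"squeeze":{"type":"number"}},"required":["commands"]}

```bash
ls; mkdir -p pics; python3 - <<'E'
from station import readout, eyes, r
import cv2
s=readout.sense(); print({k:(v if not hasattr(v,'round') else v) for k,v in s.items()}); print(r.grasp_offset)
for n in("scene","top"):
    im=eyes.capture(n); cv2.imwrite(f"pics/{n}0.png",im[:,:,::-1]); print(n,eyes.camera_model(n))
E
```

```text
pics
{'time_s': 0.0, 'joint_pos': array([-1.06879974,  0.50185822, -0.42679198,  1.55142747,  0.22079733,
        1.13829419, -0.21029492]), 'qvel': array([-0.00028218,  0.00058735, -0.00154047,  0.00167491, -0.00251958,
       -0.00080756, -0.0009159 ]), 'joint_torque': array([-3.64890070e-05, -5.66597807e+01, -5.81580833e+00, -2.79095399e+01,
       -6.84270286e-02,  3.10605532e-02,  1.97025229e-04]), 'tool_pos': array([0.15362481, 0.63087514, 0.22568129]), 'eef_rot': array([-0.55558471,  0.55638603,  0.43634496, -0.4374509 ]), 'force': array([-0.28125075,  0.08817102,  0.24816629]), 'moment': array([ 0.04731557, -0.0375075 , -0.00088901]), 'gripper_width': 0.09188747479488452}
0.0188
scene {'fovy': 51.73814486572398, 'cx': 258.6987453509232, 'cy': 193.34334440547525, 'distortion': array([-0.03323508,  0.        ,  0.        ,  0.        ,  0.        ]), 'rvec': array([ 0.57665261, -2.33650918,  1.54582057]), 'tvec': array([0.51981669, 0.2231962 , 1.09400969])}
top {'fovy': 52.61679975657155, 'cx': 254.40582987252938, 'cy': 192.84687355940338, 'distortion': array([-0.028695,  0.      ,  0.      ,  0.      ,  0.      ]), 'rvec': array([ 2.10136686, -2.13673715,  0.20332978]), 'tvec': array([0.02773731, 0.59403653, 1.08108843])}
```

View pics/scene0.png

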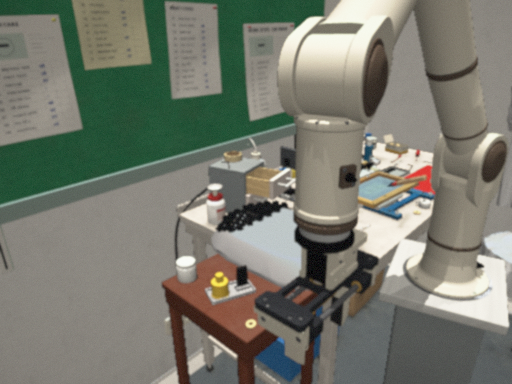

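View pics/top0.png

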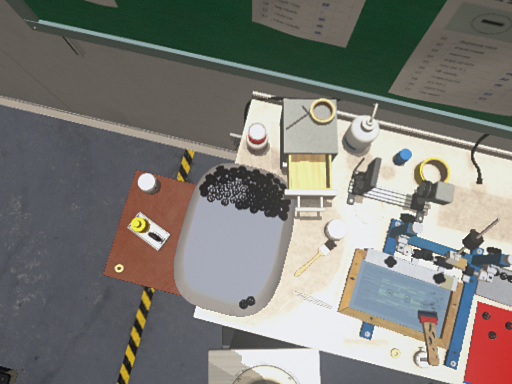

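The scene view shows the tray at (230,288), with the yellow cover at (219,287). The top view shows the tray at (149,231), the cabinet at (310,150) and the gauge at (395,190). The arm doesn't appear in the top view. I'll enlarge both.

```bash
cat > h.py <<'E'
import numpy as np, cv2
from station import readout, eyes, r
def cam(n):
    m=eyes.camera_model(n); f=192/np.tan(np.radians(m['fovy'])/2)
    K=np.array([[f,0,m['cx']],[0,f,m['cy']],[0,0,1.]])
    R=cv2.Rodrigues(m['rvec'])[0]; return K,m['distortion'],R,m['tvec'],m['rvec']
def ray(n,p):
    K,d,R,t,_=cam(n); u=cv2.undistortPoints(np.array([[p]],float),K,d)[0,0]
    v=R.T@np.array([u[0],u[1],1]); return -R.T@t, v/np.linalg.norm(v)
def onz(n,p,z):
    o,v=ray(n,p); return o+v*(z-o[2])/v[2]
def tri(ps,pt):
    (a,u),(b,v)=ray('scene',ps),ray('top',pt)
    s=np.linalg.lstsq(np.c_[u,-v],b-a,rcond=None)[0]
    P,Q=a+s[0]*u,b+s[1]*v; return (P+Q)/2,np.linalg.norm(P-Q)
def proj(n,X):
    K,d,R,t,rv=cam(n); return cv2.projectPoints(np.array([X],float).reshape(-1,1,3),rv,t,K,d)[0][:,0]
def crop(im,x0,y0,x1,y1,s,name):
    c=cv2.resize(im[y0:y1,x0:x1,::-1],None,fx=s,fy=s,interpolation=cv2.INTER_CUBIC); cv2.imwrite('pics/'+name,c)
E
python3 - <<'E'
from h import *
a=cv2.imread('pics/scene0.png')[:,:,::-1];b=cv2.imread('pics/top0.png')[:,:,::-1]
crop(a,160,240,280,330,6,'s1.png');crop(b,100,160,200,290,4.5,'t1.png');crop(b,270,80,350,220,4.2,'t2.png');crop(b,330,130,470,220,5.5,'t3.png');crop(a,190,130,440,230,3.2,'s2.png')
for n in('scene','top'):
    print(n,-cam(n)[2].T@cam(n)[3], proj(n,[[0,0,0],[0.15,0.63,0.22],[.5,0,0]]))
E
```

```text
scene [0.01476455 1.0539782  0.63702048] [[445.1627978  273.40631272]
 [319.25696051 342.25604491]
 [282.58316933 234.52654562]]
top [0.37581301 0.01753023 1.17509924] [[264.28287361 404.37872494]
 [ -3.43971904 369.66602463]
 [260.85741696 226.9542718 ]]
```

View pics/s1.png

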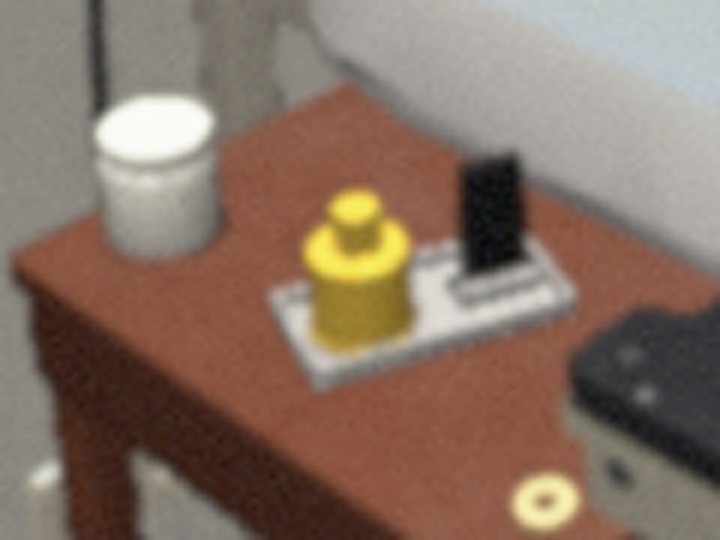

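View pics/t1.png

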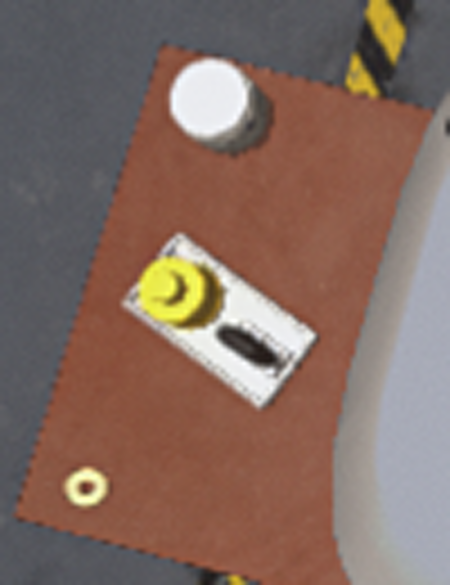

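View pics/t2.png

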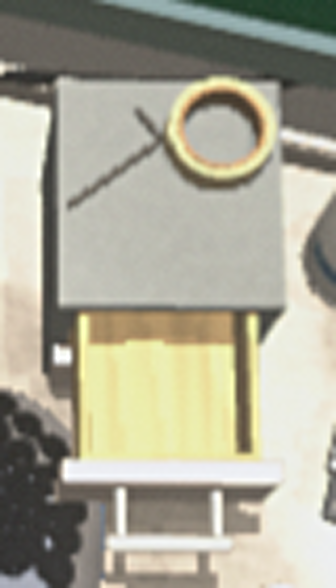

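View pics/t3.png

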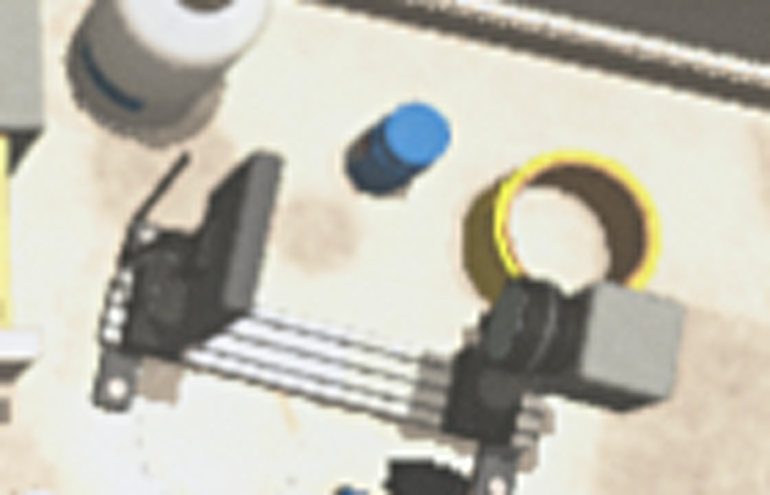

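View pics/s2.png

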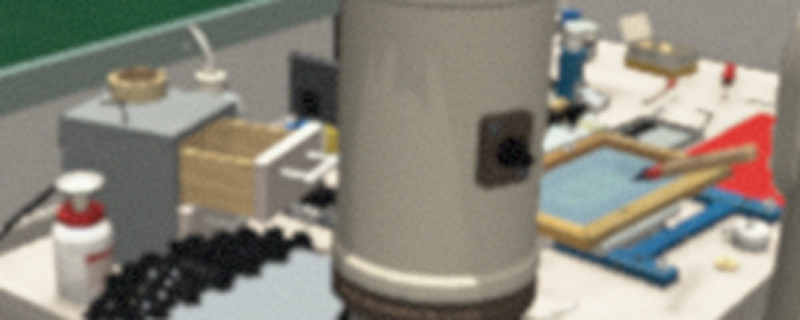

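```bash
python3 - <<'E'
from h import *
b=cv2.imread('pics/top0.png')[:,:,::-1];a=cv2.imread('pics/scene0.png')[:,:,::-1]
crop(b,124,208,174,254,13,'t4.png');crop(a,200,262,262,308,12,'s4.png')
E
```

```text
(no output)
```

View pics/t4.png

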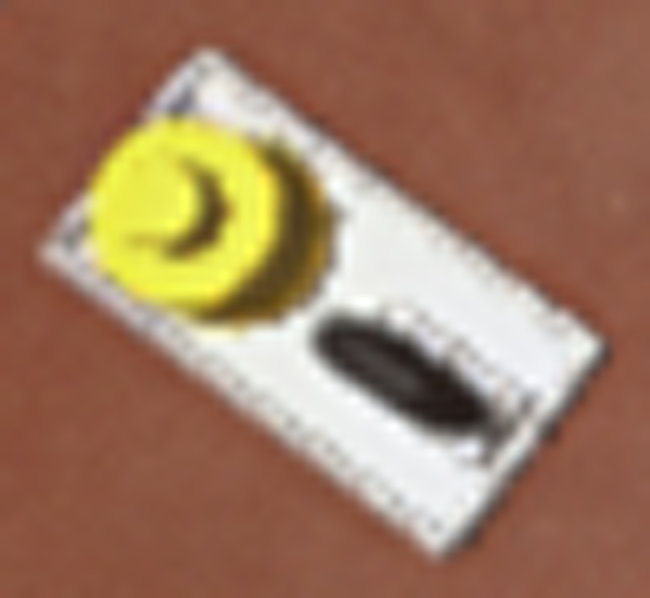

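View pics/s4.png

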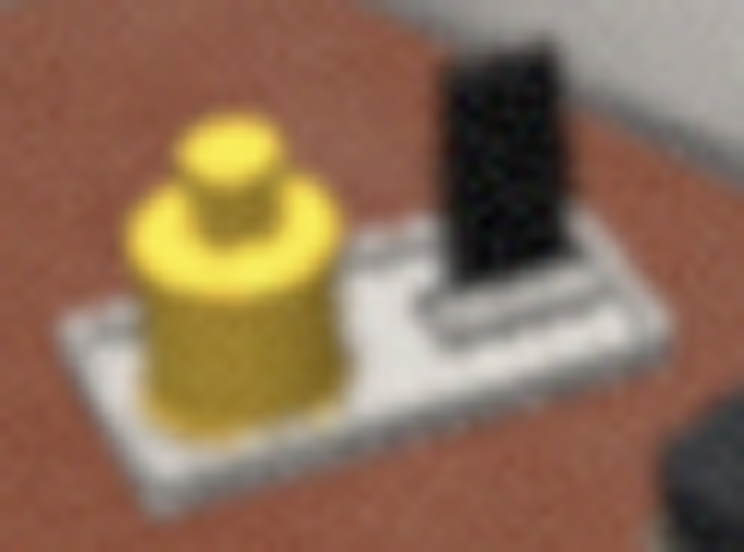

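```bash
python3 - <<'E'
from h import *
T=lambda x,y:((x+.5)/13-.5+124,(y+.5)/13-.5+208)
S=lambda x,y:((x+.5)/12-.5+200,(y+.5)/12-.5+262)
for nm,s,t in [('roof',S(235,235),T(185,215)),('knobtop',S(231,153),T(157,200)),
 ('cornNear ball',S(155,490),T(42,255)),('ball other',S(65,328),T(208,48)),('grip near',S(668,322),T(440,555)),('gripTop',S(505,55),T(365,355))]:
    P,e=tri(s,t); print(nm,P.round(4),round(e,4))
# T corner order
z=-0.0
for z in (0,-.1): 
  C=[onz('top',T(*p),z) for p in [(208,48),(605,345),(440,555),(42,255)]]
  print(z,[np.linalg.norm(C[i]-C[(i+1)%4]).round(4) for i in range(4)])
E
```

```text
roof [0.5098 0.3625 0.04  ] 0.0005
knobtop [0.5103 0.3623 0.0607] 0.0016
cornNear ball [0.5043 0.4057 0.0055] 0.0021
ball other [0.5528 0.3689 0.0057] 0.0013
grip near [0.4342 0.31   0.0088] 0.0006
gripTop [0.4736 0.3125 0.0672] 0.0038
0 [np.float64(0.1194), np.float64(0.0607), np.float64(0.1192), np.float64(0.061)]
-0.1 [np.float64(0.1296), np.float64(0.0658), np.float64(0.1293), np.float64(0.0662)]
```

```bash
python3 - <<'E'
from h import *
from scipy.spatial.transform import Rotation as Ro
b=cv2.imread('pics/top0.png')[:,:,::-1];a=cv2.imread('pics/scene0.png')[:,:,::-1]
crop(b,340,145,420,210,9.5,'t5.png');crop(b,275,150,345,220,8.5,'t6.png')
T=lambda x,y:((x+.5)/13-.5+124,(y+.5)/13-.5+208)
C=[onz('top',T(*p),0.006) for p in [(208,48),(605,345),(440,555),(42,255)]]
c=sum(C)/4; X=(C[0]+C[3]-C[1]-C[2]);X/=np.linalg.norm(X); print('tray c',c.round(4),'x dir',X.round(3),np.degrees(np.arctan2(X[1],X[0])))
print('pocket',c+X*.028,'grip',c-X*.034)
s=readout.sense(); q=s['eef_rot'];print(Ro.from_quat(q,scalar_first=True).as_matrix().round(3))
U=lambda x,y:((x+.5)/4.2-.5+270,(y+.5)/4.2-.5+80)
for p in [(58,78),(58,305),(285,308)]: print('cab',onz('top',U(*p),.175))
for p in [(62,470),(283,470)]: print('pan',onz('top',U(*p),.162))
E
```

```text
tray c [0.4939 0.34   0.006 ] x dir [0.597 0.802 0.   ] 53.35558273205232
pocket [0.51057626 0.36245561 0.006     ] grip [0.47357175 0.3127096  0.006     ]
[[ 0.236 -0.    -0.972]
 [ 0.972 -0.002  0.236]
 [-0.002 -1.     0.   ]]
cab [ 0.83626786 -0.06666207  0.175     ]
cab [ 0.68098414 -0.06178073  0.175     ]
cab [ 0.6765995  -0.20661752  0.175     ]
pan [ 0.57622073 -0.06198216  0.162     ]
pan [ 0.57383697 -0.20205995  0.162     ]
```

View pics/t5.png

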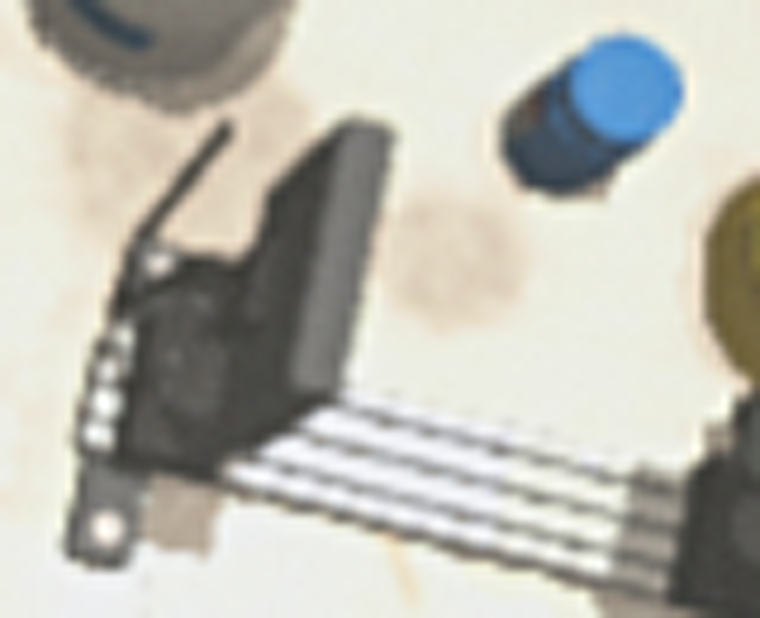

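View pics/t6.png

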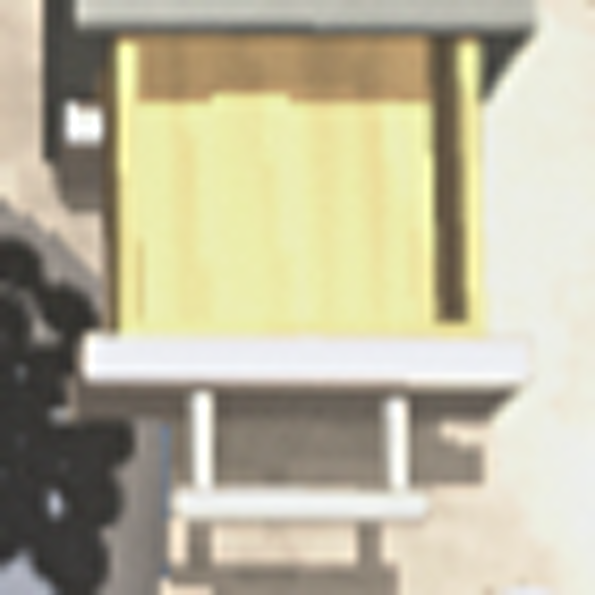

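```bash
python3 - <<'E'
from h import *
V=lambda x,y:((x+.5)/9.5-.5+340,(y+.5)/9.5-.5+145)
W=lambda x,y:((x+.5)/8.5-.5+275,(y+.5)/8.5-.5+150)
for p in [(393,135),(340,395),(345,122),(295,390)]: print('panel',onz('top',V(*p),.21).round(4))
for p in [(340,398),(225,478),(660,485),(600,590)]: print('rail',onz('top',V(*p),.015).round(4))
for p in [(85,360),(528,360)]: print('drawer front mid',onz('top',W(*p),.162).round(4))
for p in [(300,338),(300,382)]: print('front in/out',onz('top',W(*p),.162).round(4))
for p in [(137,200),(465,200)]: print('side wall inner top',onz('top',W(*p),.152).round(4))
for p in [(137,320),(300,330),(437,320)]: print('floor',onz('top',W(*p),.097).round(4))
for p in [(80,22),(532,25)]: print('cab front',onz('top',W(*p),.175).round(4))
b=cv2.imread('pics/top0.png')[:,:,::-1]
crop(b,380,160,512,290,5.5,'t7.png')
E
```

```text
panel [ 0.6487 -0.3103  0.21  ]
panel [ 0.5768 -0.2903  0.21  ]
panel [ 0.6526 -0.2975  0.21  ]
panel [ 0.5783 -0.2783  0.21  ]
rail [ 0.6164 -0.3524  0.015 ]
rail [ 0.5908 -0.3134  0.015 ]
rail [ 0.5861 -0.4535  0.015 ]
rail [ 0.5524 -0.431   0.015 ]
drawer front mid [ 0.5752 -0.0624  0.162 ]
drawer front mid [ 0.5728 -0.2011  0.162 ]
front in/out [ 0.581 -0.13   0.162]
front in/out [ 0.567  -0.1294  0.162 ]
side wall inner top [ 0.6289 -0.0814  0.152 ]
side wall inner top [ 0.6271 -0.1861  0.152 ]
floor [ 0.6013 -0.0853  0.097 ]
floor [ 0.5969 -0.1396  0.097 ]
floor [ 0.5996 -0.1855  0.097 ]
cab front [ 0.6812 -0.0632  0.175 ]
cab front [ 0.6779 -0.2058  0.175 ]
```

View pics/t7.png

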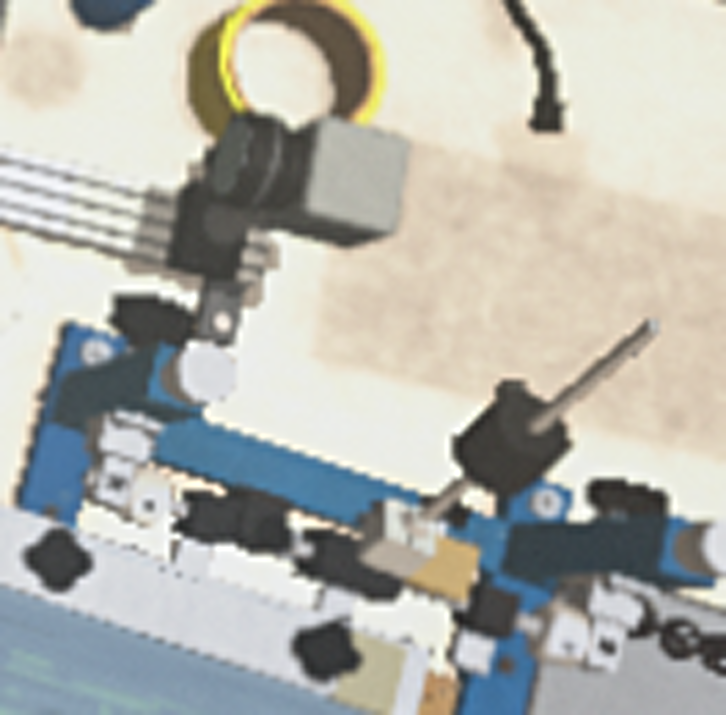

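```bash
python3 - <<'E'
from h import *
Y=lambda x,y:((x+.5)/5.5-.5+380,(y+.5)/5.5-.5+160)
print('lens front',onz('top',Y(230,160),.17).round(4))
for p in [(325,120),(410,150),(310,200),(390,220)]: print('cam',onz('top',Y(*p),.194).round(4))
print('post',onz('top',Y(205,375),.19).round(4),onz('top',Y(175,375),.19),onz('top',Y(235,375),.19),'rod',onz('top',Y(652,326),.3).round(4), onz('top',Y(130,310),.19).round(4))
g=np.array([.596,-.362]); th=np.radians(-16); R=np.array([[np.cos(th),-np.sin(th)],[np.sin(th),np.cos(th)]])
for n,P in [('lens',onz('top',Y(230,160),.17)),('post',onz('top',Y(205,375),.19)),('rod',onz('top',Y(652,326),.3))]: print(n,R.T@(P[:2]-g))
E
```

```text
lens front [ 0.5761 -0.4254  0.17  ]
cam [ 0.5899 -0.4621  0.194 ]
cam [ 0.5747 -0.5012  0.194 ]
cam [ 0.5516 -0.4508  0.194 ]
cam [ 0.5414 -0.4878  0.194 ]
post [ 0.4707 -0.3949  0.19  ] [ 0.47099994 -0.38087481  0.19      ] [ 0.47046928 -0.40892633  0.19      ] rod [ 0.4769 -0.5388  0.3   ] [ 0.5017 -0.3626  0.19  ]
lens [-0.00161521 -0.06641763]
post [-0.11134536 -0.06614742]
rod [-0.06579348 -0.20279469]
```

```bash
cat >> h.py <<'E'
from scipy.spatial.transform import Rotation as Ro
def go(t,yaw=None):
    s=readout.sense(); M=Ro.from_quat(s['eef_rot'],scalar_first=True).as_matrix()
    y0=np.degrees(np.arctan2(M[1,0],M[0,0]))
    d=M.T@(np.array(t)-s['tool_pos'])/.4
    roll=0 if yaw is None else -((yaw-y0+180)%360-180)/30
    print('t',round(s['time_s'],2),'pos',s['tool_pos'].round(4),'yaw',round(y0,1),'down',M[:,1].round(3),'w',round(s['gripper_width'],4),'F',s['force'].round(1),'q',s['joint_pos'].round(2))
    print('cmd',d.round(4),'roll',round(roll,3),'mm',(d*400).round(1))
E
python3 - <<'E'
from h import *
go([.510,.3625,.20],143.4)
print(proj('top',[[.376,.0175,0]]))
E
```

```text
t 0.1 pos [0.1537 0.6309 0.2258] yaw 76.3 down [-0.    -0.002 -1.   ] w 0.092 F [ 0.7 -0.2 -0.1] q [-1.07  0.5  -0.43  1.55  0.22  1.14 -0.21]
cmd [-0.4412  0.0652 -1.0242] roll -2.236 mm [-176.5   26.1 -409.7]
[[255.78157553 268.65320996]]
```

Request:
step_arm(commands=[[-0.02,0,-0.05,-0.05,1],[-0.06,0,-0.15,-0.2,1],[-0.11,0,-0.25,-0.4,1],[-0.15,0,-0.34,-0.6,1],[-0.19,0,-0.43,-0.75,1],[-0.23,0,-0.52,-0.9,1],[-0.27,0,-0.62,-1,1],[-0.31,0,-0.71,-1,1],[-0.35,0,-0.8,-1,1],[-0.39,0,-0.88,-1,1],[-0.42,0,-0.96,-1,1],[-0.44,0,-1,-1,1]])

```text
time_s: 1.1
tool_pos: [0.5051, 0.3606, 0.2254]
eef_rot: [0.425, -0.427, -0.564, 0.566]
force: [0.8, -0.7, 0.2]
gripper_width: 0.092
```

```bash
python3 - <<'E'
from h import *
go([.510,.3625,.18],143.4)
E
```

```text
t 1.1 pos [0.5051 0.3606 0.2254] yaw 106.0 down [ 0.001 -0.004 -1.   ] w 0.092 F [ 0.8 -0.7  0.2] q [-0.35  0.45 -0.42  1.63  0.2   1.11  1.02]
cmd [ 0.0017  0.1135 -0.0132] roll -1.247 mm [ 0.7 45.4 -5.3]
```

Request:
step_arm(commands=[[0,0.02,-0.01,-0.2,1],[0,0.04,-0.013,-0.4,1],[0,0.06,-0.013,-0.6,1],[0,0.08,-0.013,-0.8,1],[0,0.1,-0.013,-1,1],[0,0.11,-0.013,-1,1]])

```text
time_s: 1.6
tool_pos: [0.5095, 0.361, 0.1797]
eef_rot: [0.264, -0.264, -0.654, 0.658]
force: [1.0, -0.8, -0.4]
gripper_width: 0.0918
```

```bash
python3 - <<'E'
from h import *
go([.510,.3625,.12],143.4)
im=eyes.capture('scene');cv2.imwrite('pics/s10.png',im[:,:,::-1])
im=eyes.capture('top');crop(im,100,180,230,290,5,'t10.png')
E
```

```text
t 1.6 pos [0.5095 0.361  0.1797] yaw 136.2 down [-0.001 -0.005 -1.   ] w 0.0918 F [ 1.  -0.8 -0.4] q [-0.29  0.52 -0.51  1.66  0.29  1.04  1.49]
cmd [ 0.002   0.1493 -0.0043] roll -0.241 mm [ 0.8 59.7 -1.7]
```

View pics/s10.png

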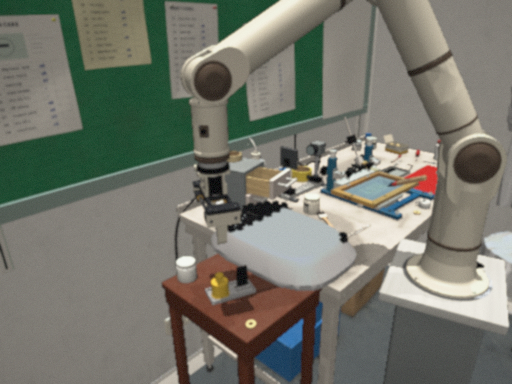

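View pics/t10.png

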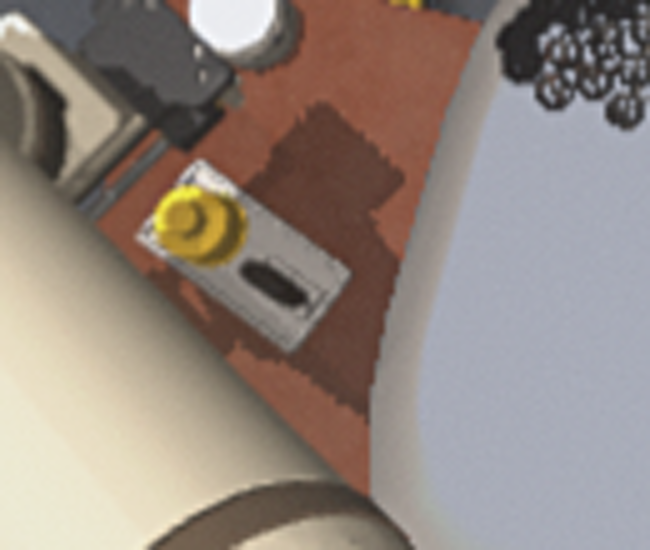

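Request:
step_arm(commands=[[0.002,0.04,-0.004,-0.24,1],[0.002,0.09,-0.004,-0.24,1],[0.002,0.13,-0.004,-0.24,1],[0.002,0.149,-0.004,-0.24,1],[0.002,0.149,-0.004,-0.24,1],[0.002,0.149,-0.004,-0.24,1]])

```text
time_s: 2.2
tool_pos: [0.51, 0.3628, 0.1209]
eef_rot: [0.225, -0.225, -0.669, 0.672]
force: [-0.1, -0.6, -0.3]
gripper_width: 0.0917
```

```bash
python3 - <<'E'
from h import *
go([.510,.3625,.044],143.4)
im=eyes.capture('scene');crop(im,190,210,270,310,6,'s11.png')
a=cv2.imread('pics/s10.png')[:,:,::-1]
crop(a,270,130,370,220,7,'s12.png')
E
```

```text
t 2.2 pos [0.51   0.3628 0.1209] yaw 142.9 down [-0.001 -0.005 -1.   ] w 0.0917 F [-0.1 -0.6 -0.3] q [-0.29  0.6  -0.51  1.69  0.35  0.95  1.56]
cmd [-1.000e-04  1.923e-01 -4.000e-04] roll -0.016 mm [-0.  76.9 -0.2]
```

View pics/s11.png

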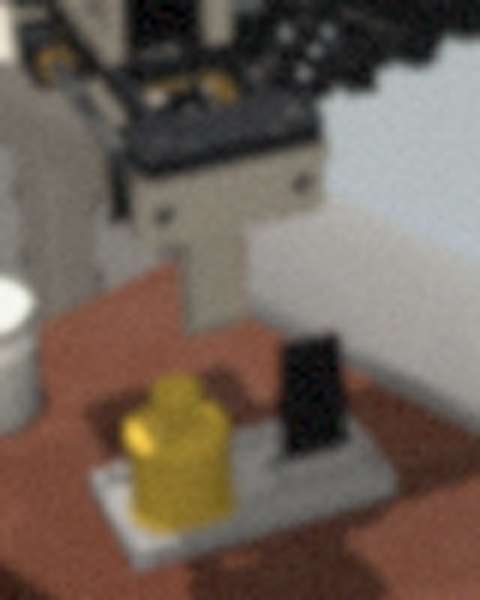

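View pics/s12.png

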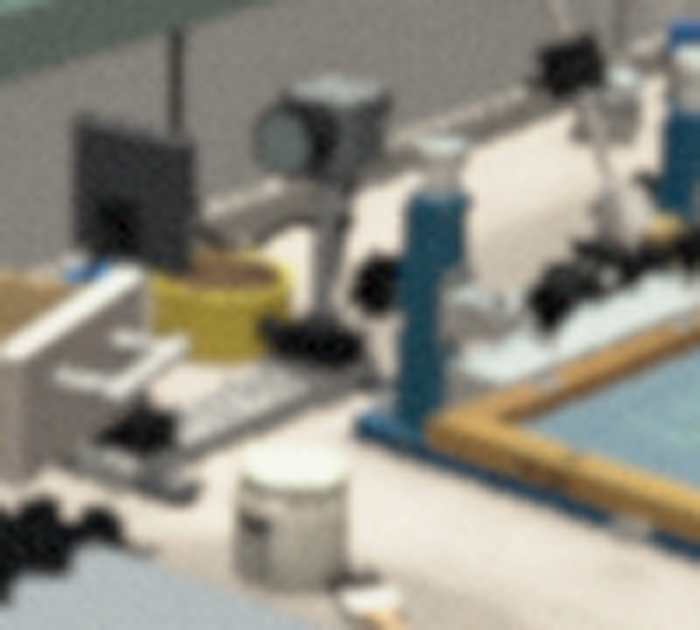

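```bash
python3 - <<'E'
from h import *
Y=lambda x,y:((x+.5)/5.5-.5+380,(y+.5)/5.5-.5+160)
V=lambda x,y:((x+.5)/9.5-.5+340,(y+.5)/9.5-.5+145)
Q=lambda x,y:((x+.5)/7-.5+270,(y+.5)/7-.5+130)
for n,s,t in [('lens',Q(275,143),Y(230,160)),('knob',Q(378,283),Y(150,318)),('posttop',Q(445,145),Y(205,375)),('panel nearTop -x',Q(195,150),V(318,395)),('panel +x top',Q(77,118),V(367,125))]:
    P,e=tri(s,t);print(n,P.round(4),round(e,4))
E
```

```text
lens [ 0.5791 -0.4262  0.1664] 0.0047
knob [ 0.5088 -0.4091  0.0957] 0.0013
posttop [ 0.47   -0.3962  0.1876] 0.002
panel nearTop -x [ 0.577  -0.2881  0.2001] 0.0041
panel +x top [ 0.6536 -0.3055  0.2037] 0.0003
```

Request:
step_arm(commands=[[0,0.05,0,-0.01,1],[0,0.1,0,-0.01,1],[0,0.14,0,-0.01,1],[0,0.17,0,-0.01,1],[0,0.185,0,-0.01,1],[0,0.192,0,-0.01,1],[0,0.192,0,-0.01,1],[0,0.192,0,-0.01,1]])

```text
time_s: 2.92
tool_pos: [0.5109, 0.3634, 0.0457]
eef_rot: [0.222, -0.224, -0.67, 0.672]
force: [0.6, 0.7, -0.5]
gripper_width: 0.0918
```

```bash
python3 - <<'E'
from h import *
go([.510,.3625,.044],143.4)
im=eyes.capture('scene');crop(im,190,230,270,310,6,'s13.png')
E
```

```text
t 2.92 pos [0.5109 0.3634 0.0457] yaw 143.2 down [ 0.001 -0.003 -1.   ] w 0.0918 F [ 0.6  0.7 -0.5] q [-0.32  0.69 -0.47  1.73  0.41  0.82  1.52]
cmd [0.0005 0.0043 0.0033] roll -0.006 mm [0.2 1.7 1.3]
```

View pics/s13.png

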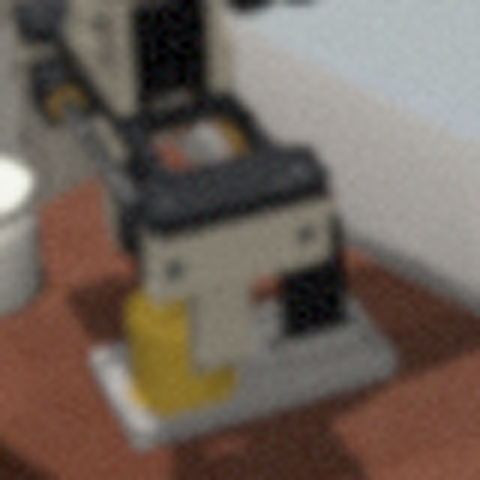

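Request:
step_arm(commands=[[0,0.003,0.002,0,0],[0,0.003,0.002,0,-1],[0,0.003,0.002,0,-1],[0,0.003,0.002,0,-1],[0,0.003,0.002,0,-1],[0,0.003,0.002,0,-1],[0,0.003,0.002,0,-1],[0,0.003,0.002,0,-1],[0,0.003,0.002,0,-1],[0,0.003,0.002,0,-1]], squeeze=15)

```text
time_s: 3.8
tool_pos: [0.5107, 0.3635, 0.0454]
eef_rot: [0.222, -0.224, -0.67, 0.672]
force: [-1.1, 0.6, 1.9]
gripper_width: 0.0295
```

```bash
python3 - <<'E'
from h import *
go([.510,.3625,.25],143.4)
E
```

```text
t 3.8 pos [0.5107 0.3635 0.0454] yaw 143.2 down [ 0.002 -0.002 -1.   ] w 0.0295 F [-1.1  0.6  1.9] q [-0.32  0.69 -0.47  1.73  0.41  0.82  1.52]
cmd [-0.0016 -0.5115  0.0036] roll -0.005 mm [  -0.6 -204.6    1.4]
```

Request:
step_arm(commands=[[0,0,0,0,-1],[0,0,0,0,-1],[0,0,0,0,-1],[0,0,0,0,-1],[0,0,0,0,-1]])

```text
time_s: 4.22
tool_pos: [0.5109, 0.3637, 0.0456]
eef_rot: [0.222, -0.224, -0.671, 0.671]
force: [0.2, 0.5, 2.2]
gripper_width: 0.0193
```

Width is 19.3 mm, which fits a 20 mm knob. I'll lift straight up.

Request:
step_arm(commands=[[0,-0.01,0,0,-1],[0,-0.025,0,0,-1],[0,-0.05,0,0,-1],[0,-0.08,0,0,-1],[0,-0.12,0,0,-1],[0,-0.16,0,0,-1],[0,-0.2,0,0,-1],[0,-0.25,0,0,-1],[0,-0.3,0,0,-1],[0,-0.35,0,0,-1],[0,-0.4,0,0,-1],[0,-0.45,0,0,-1]])

```text
time_s: 5.22
tool_pos: [0.5104, 0.3642, 0.228]
eef_rot: [0.222, -0.224, -0.671, 0.671]
force: [0.5, -0.3, 0.4]
gripper_width: 0.0194
```

```bash
python3 - <<'E'
from h import *
go([.627,-.1335,.26],88.3)
im=eyes.capture('scene');crop(im,150,180,290,320,5,'s14.png')
E
```

```text
t 5.22 pos [0.5104 0.3642 0.228 ] yaw 143.3 down [ 0.003 -0.001 -1.   ] w 0.0194 F [ 0.5 -0.3  0.4] q [-0.26  0.48 -0.56  1.61  0.28  1.13  1.62]
cmd [-0.9781 -0.0772  0.8226] roll 1.832 mm [-391.3  -30.9  329. ]
```

View pics/s14.png

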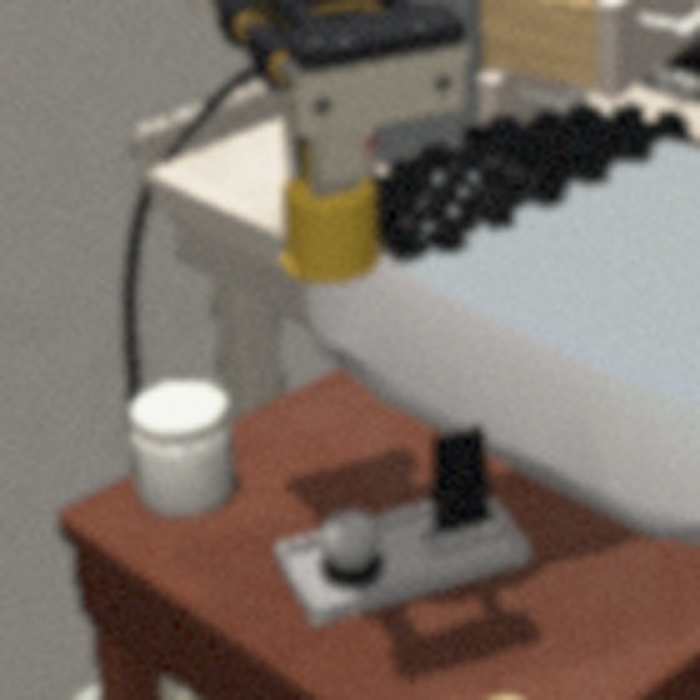

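Request:
step_arm(commands=[[-0.02,-0.03,0.02,0.05,-1],[-0.07,-0.06,0.06,0.15,-1],[-0.14,-0.08,0.12,0.3,-1],[-0.22,-0.08,0.19,0.45,-1],[-0.3,-0.08,0.26,0.6,-1],[-0.38,-0.08,0.32,0.75,-1],[-0.45,-0.08,0.38,0.9,-1],[-0.52,-0.08,0.44,1,-1],[-0.59,-0.08,0.5,1,-1],[-0.65,-0.08,0.55,1,-1],[-0.69,-0.08,0.58,1,-1],[-0.71,-0.08,0.6,1,-1]])

```text
time_s: 6.27
tool_pos: [0.5965, -0.0006, 0.2653]
eef_rot: [-0.388, 0.393, 0.592, -0.587]
force: [0.6, -0.7, -0.1]
gripper_width: 0.0196
```

```bash
python3 - <<'E'
from h import *
go([.627,-.1335,.26],88.3)
E
```

```text
t 6.27 pos [ 0.5965 -0.0006  0.2653] yaw 113.0 down [ 0.01   0.001 -1.   ] w 0.0196 F [ 0.6 -0.7 -0.1] q [ 0.23  0.35 -0.35  1.66  0.13  1.14  1.82]
cmd [-0.3356  0.0138  0.0598] roll 0.823 mm [-134.2    5.5   23.9]
```

Request:
step_arm(commands=[[-0.04,0,0.01,0.1,-1],[-0.1,0,0.02,0.25,-1],[-0.16,0,0.03,0.4,-1],[-0.22,0,0.04,0.55,-1],[-0.27,0,0.05,0.7,-1],[-0.31,0,0.056,0.8,-1],[-0.33,0.01,0.06,0.82,-1],[-0.336,0.014,0.06,0.82,-1],[-0.336,0.014,0.06,0.82,-1],[-0.336,0.014,0.06,0.82,-1]])

```text
time_s: 7.1
tool_pos: [0.6268, -0.1317, 0.2596]
eef_rot: [-0.505, 0.508, 0.496, -0.491]
force: [0.6, 0.9, -0.5]
gripper_width: 0.0194
```

```bash
python3 - <<'E'
from h import *
go([.627,-.1335,.15],88.3)
im=eyes.capture('top');crop(im,260,80,360,220,4.2,'t15.png')
im=eyes.capture('scene');crop(im,180,110,340,230,4.5,'s15.png')
E
```

```text
t 7.1 pos [ 0.6268 -0.1317  0.2596] yaw 88.6 down [ 0.009  0.002 -1.   ] w 0.0194 F [ 0.6  0.9 -0.5] q [ 0.33  0.43 -0.22  1.55  0.09  1.16  1.64]
cmd [-0.0052  0.2739  0.0019] roll 0.008 mm [ -2.1 109.6   0.8]
```

View pics/t15.png

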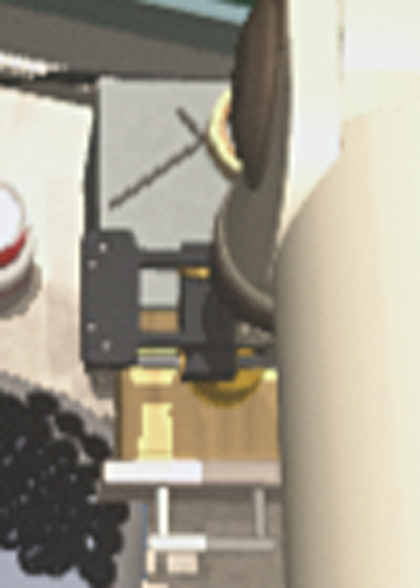

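View pics/s15.png

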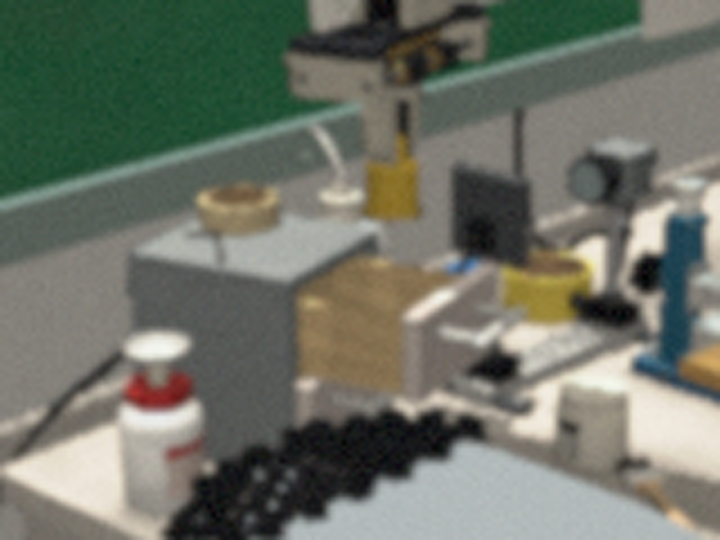

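Request:
step_arm(commands=[[-0.005,0.03,0.002,0,-1],[-0.005,0.08,0.002,0,-1],[-0.005,0.13,0.002,0,-1],[-0.005,0.18,0.002,0,-1],[-0.005,0.22,0.002,0,-1],[-0.005,0.25,0.002,0,-1],[-0.005,0.265,0.002,0,-1],[-0.005,0.272,0.002,0,-1],[-0.005,0.276,0.002,0,-1],[-0.005,0.279,0.002,0,-1],[-0.005,0.282,0.002,0,-1]])

```text
time_s: 8.12
tool_pos: [0.6281, -0.1335, 0.1481]
eef_rot: [-0.504, 0.509, 0.497, -0.49]
force: [0.4, 0.6, -1.0]
gripper_width: 0.0197
```

```bash
python3 - <<'E'
from h import *
go([.627,-.1335,.143],88.3)
im=eyes.capture('top');crop(im,260,80,360,220,4.2,'t16.png')
E
```

```text
t 8.12 pos [ 0.6281 -0.1335  0.1481] yaw 88.6 down [ 0.012  0.001 -1.   ] w 0.0197 F [ 0.4  0.6 -1. ] q [ 0.32  0.53 -0.2   1.66  0.12  0.95  1.62]
cmd [-0.0001  0.0128  0.0028] roll 0.009 mm [-0.   5.1  1.1]
```

View pics/t16.png

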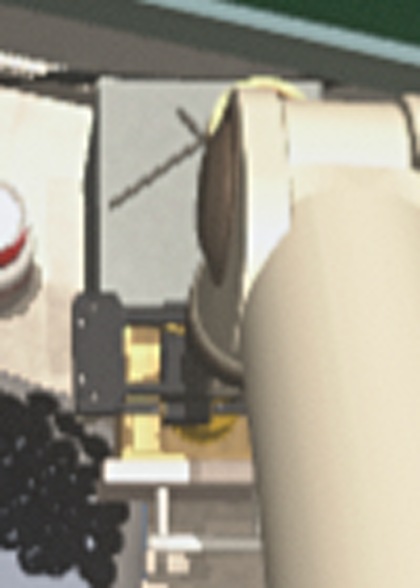

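Request:
step_arm(commands=[[0,0.0025,0.002,0,-1],[0,0.005,0.002,0,-1],[0,0.0075,0.002,0,-1],[0,0.01,0.002,0,-1],[0,0.0125,0.002,0,-1],[0,0.0125,0.002,0,-1]])

```text
time_s: 8.67
tool_pos: [0.627, -0.1335, 0.1426]
eef_rot: [-0.504, 0.509, 0.497, -0.491]
force: [0.1, -0.1, -0.4]
gripper_width: 0.0192
```

Request:
step_arm(commands=[[0,0.0025,0,0,-1],[0,0.005,0,0,-1],[0,0.0065,0,0,-1],[0,0.0065,0,0,-1]])

```text
time_s: 9.0
tool_pos: [0.6269, -0.1335, 0.1398]
eef_rot: [-0.504, 0.508, 0.497, -0.491]
force: [-0.1, 0.3, 0.2]
gripper_width: 0.0197
```

Request:
step_arm(commands=[[0,0.0025,0,0,-1],[0,0.005,0,0,-1],[0,0.005,0,0,-1]])

```text
time_s: 9.25
tool_pos: [0.6284, -0.1336, 0.1394]
eef_rot: [-0.503, 0.509, 0.497, -0.49]
force: [-0.8, 0.4, 5.8]
gripper_width: 0.0194
```

```bash
python3 - <<'E'
from h import *
go([.627,-.1335,.143],88.3)
im=eyes.capture('scene');crop(im,220,120,320,210,7,'s17.png')
E
```

```text
t 9.25 pos [ 0.6284 -0.1336  0.1394] yaw 88.6 down [ 0.014  0.001 -1.   ] w 0.0194 F [-0.8  0.4  5.8] q [ 0.32  0.54 -0.2   1.66  0.13  0.93  1.62]
cmd [ 0.0002 -0.0089  0.0033] roll 0.008 mm [ 0.1 -3.6  1.3]
```

View pics/s17.png

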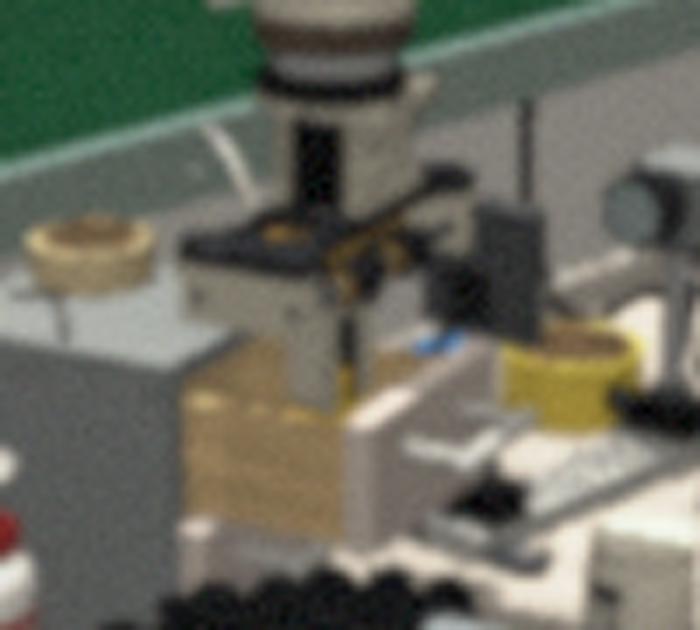

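Request:
step_arm(commands=[[0,-0.002,0,0,-1],[0,-0.002,0,0,-0.2],[0,-0.002,0,0,-0.2],[0,-0.002,0,0,-0.2],[0,-0.002,0,0,-0.2],[0,-0.002,0,0,-0.2]])

```text
time_s: 9.8
tool_pos: [0.6281, -0.1336, 0.1399]
eef_rot: [-0.503, 0.509, 0.497, -0.49]
force: [0.3, 0.1, -0.4]
gripper_width: 0.0365
```

Request:
step_arm(commands=[[0,-0.01,0,0,-0.2],[0,-0.03,0,0,-0.2],[0,-0.06,0,0,-0.2],[0,-0.1,0,0,-0.2],[0,-0.15,0,0,-0.2],[0,-0.2,0,0,-0.2],[0,-0.25,0,0,-0.2],[0,-0.29,0,0,-0.2],[0,-0.32,0,0,-0.2]])

```text
time_s: 10.55
tool_pos: [0.6274, -0.1338, 0.2715]
eef_rot: [-0.502, 0.51, 0.498, -0.489]
force: [1.1, -0.5, -0.2]
gripper_width: 0.0368
```

```bash
python3 - <<'E'
from h import *
go([.4736,.3127,.25],143.36)
im=eyes.capture('top');crop(im,260,80,360,220,4.2,'t18.png')
im=eyes.capture('scene');crop(im,220,120,320,210,7,'s18.png')
E
```

```text
t 10.55 pos [ 0.6274 -0.1338  0.2715] yaw 88.6 down [ 0.017  0.    -1.   ] w 0.0368 F [ 1.1 -0.5 -0.2] q [ 0.33  0.41 -0.22  1.55  0.09  1.18  1.64]
cmd [1.1062 0.0477 0.4134] roll -1.827 mm [442.5  19.1 165.4]
```

View pics/t18.png

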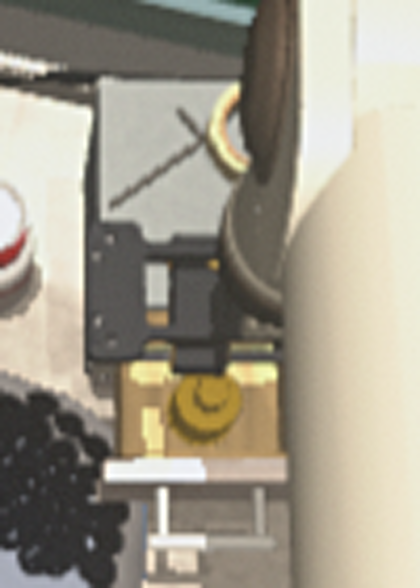

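View pics/s18.png

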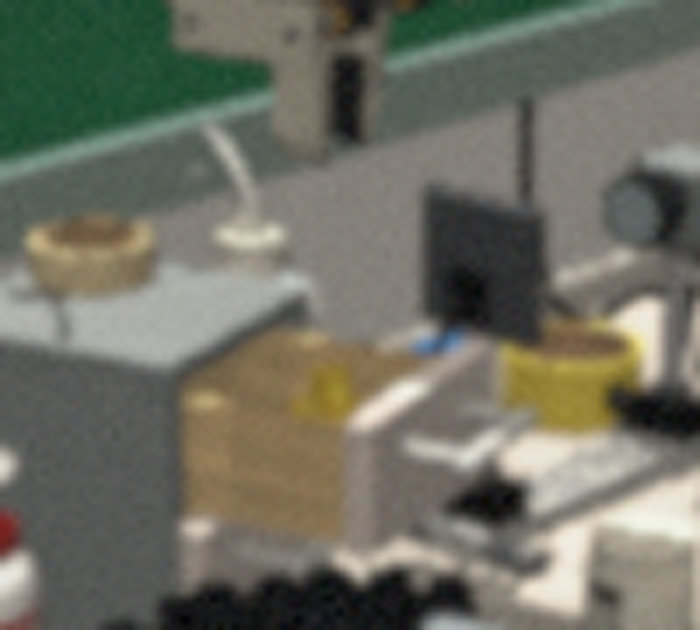

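Request:
step_arm(commands=[[0.03,0,0.01,-0.05,-0.2],[0.1,0,0.04,-0.15,0],[0.18,0,0.07,-0.3,0],[0.27,0,0.1,-0.45,0],[0.36,0,0.13,-0.6,0.3],[0.45,0,0.17,-0.75,0.3],[0.54,0,0.2,-0.9,0.3],[0.63,0,0.24,-1,0.3],[0.72,0,0.27,-1,0.3],[0.81,0,0.3,-1,0.3],[0.88,0,0.33,-1,0.3],[0.93,0,0.35,-1,0.3]])

```text
time_s: 11.65
tool_pos: [0.4941, 0.2457, 0.2681]
eef_rot: [-0.354, 0.364, 0.612, -0.606]
force: [0.3, 0.4, 1.0]
gripper_width: 0.0595
```

```bash
python3 - <<'E'
from h import *
go([.4736,.3127,.16],143.36)
im=eyes.capture('top');crop(im,110,195,190,265,9,'t19.png');cv2.imwrite('pics/t19f.png',im[:,:,::-1])
E
```

```text
t 11.65 pos [0.4941 0.2457 0.2681] yaw 118.9 down [ 0.016  0.001 -1.   ] w 0.0595 F [0.3 0.4 1. ] q [-0.1   0.28 -0.5   1.76  0.16  1.12  1.43]
cmd [ 0.1733  0.2696 -0.0321] roll -0.815 mm [ 69.3 107.8 -12.9]
```

View pics/t19.png

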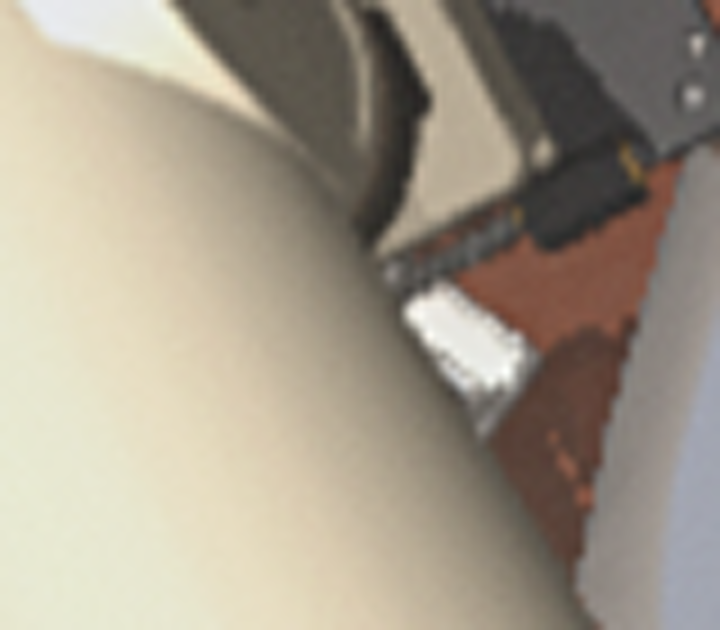

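View pics/t19f.png

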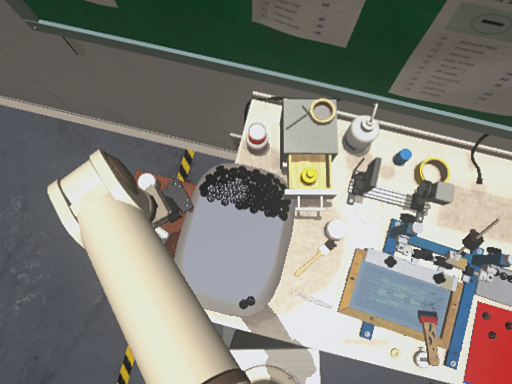

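Request:
step_arm(commands=[[0.02,0,0,-0.1,0],[0.06,0,-0.01,-0.25,0],[0.1,0.02,-0.02,-0.4,0],[0.14,0.05,-0.03,-0.6,0],[0.165,0.09,-0.032,-0.75,0],[0.173,0.14,-0.032,-0.815,0],[0.173,0.19,-0.032,-0.815,0],[0.173,0.23,-0.032,-0.815,0],[0.173,0.26,-0.032,-0.815,0],[0.173,0.27,-0.032,-0.815,0],[0.173,0.27,-0.032,-0.815,0]])

```text
time_s: 12.62
tool_pos: [0.4702, 0.3163, 0.1587]
eef_rot: [-0.216, 0.225, 0.674, -0.67]
force: [-0.2, 0.4, -0.5]
gripper_width: 0.0457
```

```bash
python3 - <<'E'
from h import *
go([.4736,.3127,.09],143.36)
im=eyes.capture('scene');crop(im,180,190,290,310,5,'s20.png')
im=eyes.capture('top');crop(im,110,195,190,265,9,'t20.png')
E
```

```text
t 12.62 pos [0.4702 0.3163 0.1587] yaw 143.7 down [ 0.013  0.002 -1.   ] w 0.0457 F [-0.2  0.4 -0.5] q [-0.2   0.45 -0.56  1.83  0.3   0.93  1.61]
cmd [-0.0105  0.1719  0.0038] roll 0.01 mm [-4.2 68.8  1.5]
```

View pics/s20.png

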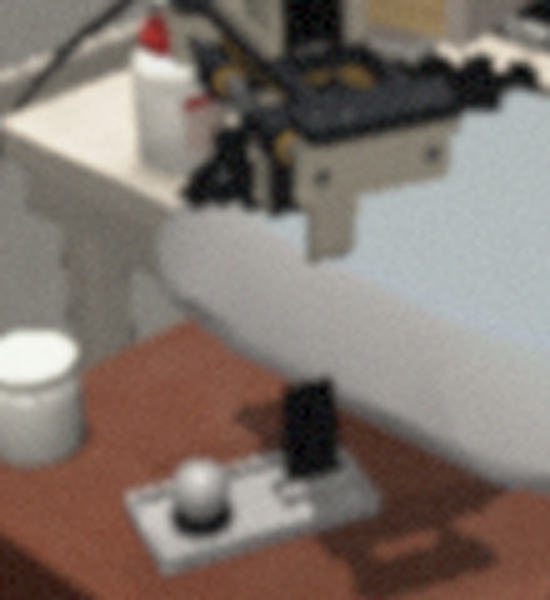

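View pics/t20.png

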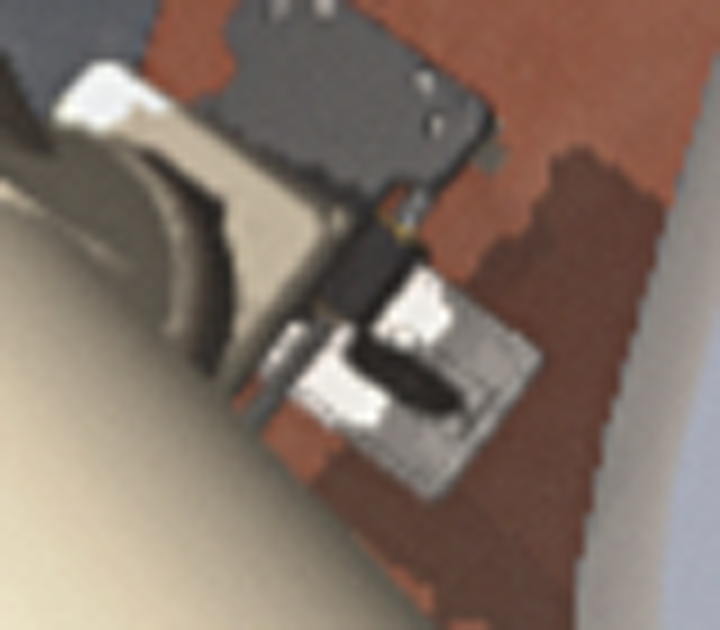

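Request:
step_arm(commands=[[-0.0105,0.03,0.004,0.01,0],[-0.0105,0.07,0.004,0.01,0],[-0.0105,0.11,0.004,0.01,0],[-0.0105,0.15,0.004,0.01,0],[-0.0105,0.17,0.004,0.01,0],[-0.0105,0.17,0.004,0.01,0],[-0.0105,0.17,0.004,0.01,0]])

```text
time_s: 13.3
tool_pos: [0.4752, 0.3136, 0.0928]
eef_rot: [-0.217, 0.227, 0.674, -0.668]
force: [-0.2, 0.8, 1.0]
gripper_width: 0.0457
```

```bash
python3 - <<'E'
from h import *
go([.4736,.3127,.036],143.36)
im=eyes.capture('scene');crop(im,180,190,290,310,5,'s21.png')
E
```

```text
t 13.3 pos [0.4752 0.3136 0.0928] yaw 143.3 down [ 0.016  0.004 -1.   ] w 0.0457 F [-0.2  0.8  1. ] q [-0.23  0.54 -0.52  1.87  0.37  0.81  1.56]
cmd [0.0034 0.1418 0.0061] roll -0.001 mm [ 1.4 56.7  2.4]
```

View pics/s21.png

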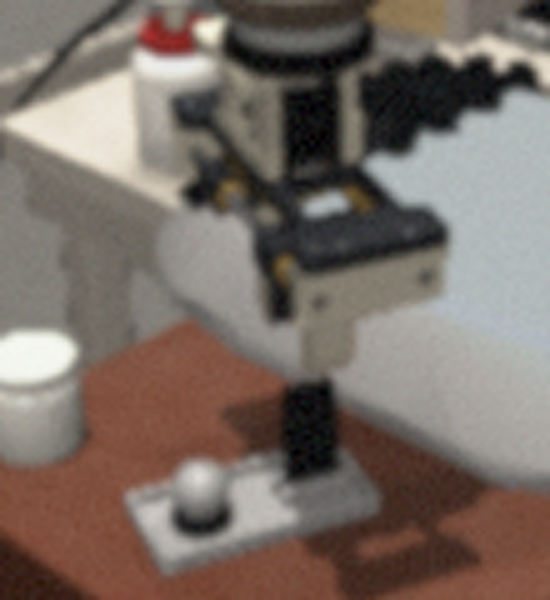

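Request:
step_arm(commands=[[0.003,0.03,0.005,0,0],[0.003,0.06,0.005,0,0],[0.003,0.09,0.005,0,0],[0.003,0.115,0.005,0,0],[0.003,0.132,0.005,0,0],[0.003,0.142,0.005,0,0],[0.003,0.142,0.005,0,0]])

```text
time_s: 13.93
tool_pos: [0.4736, 0.313, 0.0351]
eef_rot: [-0.218, 0.227, 0.674, -0.668]
force: [0.1, 0.1, 0.7]
gripper_width: 0.046
```

```bash
python3 - <<'E'
from h import *
go([.4736,.3127,.036],143.36)
im=eyes.capture('top');crop(im,110,195,190,265,9,'t22.png')
E
```

```text
t 13.93 pos [0.4736 0.313  0.0351] yaw 143.3 down [ 0.015  0.003 -1.   ] w 0.046 F [0.1 0.1 0.7] q [-0.27  0.62 -0.47  1.9   0.43  0.7   1.51]
cmd [-0.0005 -0.0021  0.0005] roll -0.001 mm [-0.2 -0.9  0.2]
```

View pics/t22.png

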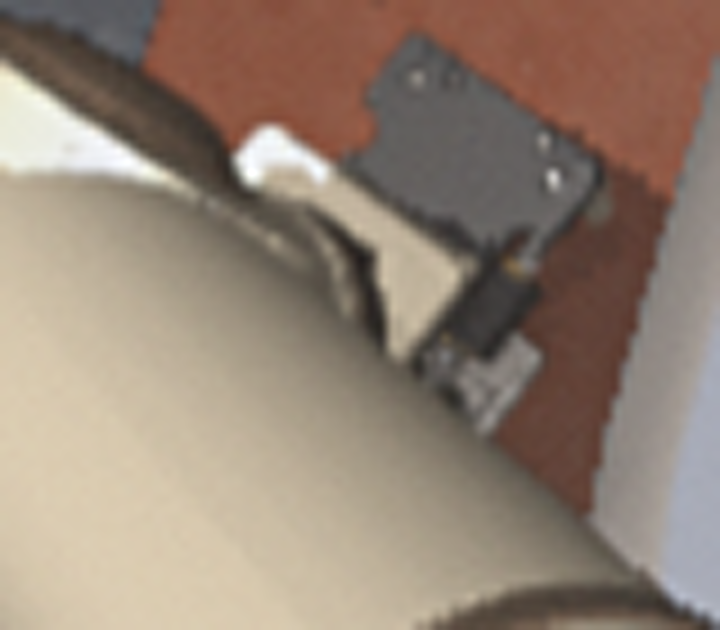

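Request:
step_arm(commands=[[0,0,0,0,-0.4],[0,0,0,0,-0.5],[0,0,0,0,-0.55],[0,0,0,0,-0.6],[0,0,0,0,-0.65],[0,0,0,0,-0.7],[0,0,0,0,-0.75],[0,0,0,0,-0.8],[0,0,0,0,-0.9],[0,0,0,0,-1],[0,0,0,0,-1],[0,0,0,0,-1]], squeeze=15)

```text
time_s: 14.98
tool_pos: [0.4742, 0.3132, 0.0362]
eef_rot: [-0.217, 0.227, 0.674, -0.668]
force: [0.1, -2.0, 5.3]
gripper_width: 0.0118
```

Request:
step_arm(commands=[[0,0,0,0,-1],[0,0,0,0,-1],[0,0,0,0,-1],[0,0,0,0,-1],[0,0,0,0,-1]], squeeze=50)

```text
time_s: 15.4
tool_pos: [0.4742, 0.3133, 0.0362]
eef_rot: [-0.217, 0.227, 0.674, -0.668]
force: [1.3, -0.3, 4.9]
gripper_width: 0.012
```

```bash
python3 - <<'E'
from h import *
go([.4736,.3127,.25],143.36)
im=eyes.capture('scene');crop(im,180,210,290,320,5,'s23.png')
E
```

```text
t 15.4 pos [0.4742 0.3133 0.0362] yaw 143.3 down [ 0.016  0.004 -1.   ] w 0.012 F [ 1.3 -0.3  4.9] q [-0.27  0.62 -0.47  1.9   0.43  0.71  1.51]
cmd [-0.0055 -0.5344 -0.0048] roll -0.001 mm [  -2.2 -213.8   -1.9]
```

View pics/s23.png

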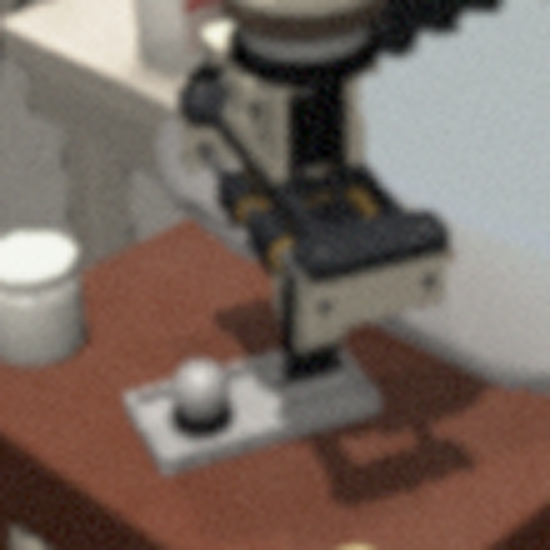

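Request:
step_arm(commands=[[0,-0.0025,0,0,-1],[0,-0.0075,0,0,-1],[0,-0.0175,0,0,-1],[0,-0.0325,0,0,-1],[0,-0.05,0,0,-1],[0,-0.07,0,0,-1],[0,-0.09,0,0,-1],[0,-0.105,0,0,-1],[0,-0.115,0,0,-1],[0,-0.122,0,0,-1],[0,-0.125,0,0,-1],[0,-0.125,0,0,-1]])

```text
time_s: 16.45
tool_pos: [0.4735, 0.313, 0.0865]
eef_rot: [-0.217, 0.228, 0.674, -0.668]
force: [-0.1, -0.8, -3.8]
gripper_width: 0.0119
```

```bash
python3 - <<'E'
from h import *
go([.4736,.3127,.27],143.36)
im=eyes.capture('scene');crop(im,180,190,290,310,5,'s24.png')
E
```

```text
t 16.45 pos [0.4735 0.313  0.0865] yaw 143.3 down [ 0.017  0.004 -1.   ] w 0.0119 F [-0.1 -0.8 -3.8] q [-0.23  0.55 -0.51  1.88  0.38  0.79  1.55]
cmd [-0.0058 -0.4588 -0.0055] roll -0.001 mm [  -2.3 -183.5   -2.2]
```

View pics/s24.png

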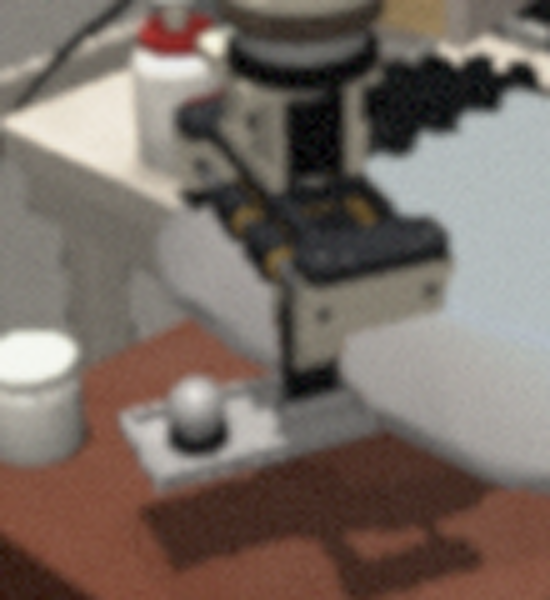

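Request:
step_arm(commands=[[0,-0.005,0,0,-1],[0,-0.02,0,0,-1],[0,-0.045,0,0,-1],[0,-0.08,0,0,-1],[0,-0.12,0,0,-1],[0,-0.165,0,0,-1],[0,-0.21,0,0,-1],[0,-0.255,0,0,-1],[0,-0.3,0,0,-1],[0,-0.345,0,0,-1],[0,-0.385,0,0,-1],[0,-0.415,0,0,-1]])

```text
time_s: 17.5
tool_pos: [0.4708, 0.3129, 0.2546]
eef_rot: [-0.217, 0.228, 0.675, -0.668]
force: [0.1, 0.8, -2.2]
gripper_width: 0.0119
```

Request:
step_arm(commands=[[0,-0.02,0,0,-1],[0,-0.03,0,0,-1],[0,-0.035,0,0,-1],[0,-0.035,0,0,-1]])

```text
time_s: 17.83
tool_pos: [0.4705, 0.3127, 0.2686]
eef_rot: [-0.217, 0.228, 0.675, -0.668]
force: [-0.4, -0.7, -2.8]
gripper_width: 0.0119
```

```bash
python3 - <<'E'
from h import *
go([.55,.0,.29],100)
go([.535,-.345,.29],74)
im=eyes.capture('scene');crop(im,170,150,300,280,5,'s25.png')
E
```

```text
t 17.83 pos [0.4705 0.3127 0.2686] yaw 143.4 down [ 0.018  0.005 -1.   ] w 0.0119 F [-0.4 -0.7 -2.8] q [-0.15  0.32 -0.6   1.73  0.21  1.13  1.69]
cmd [-0.6267 -0.0536  0.5079] roll 1.445 mm [-250.7  -21.5  203.1]
t 17.83 pos [0.4705 0.3127 0.2686] yaw 143.4 down [ 0.018  0.005 -1.   ] w 0.0119 F [-0.4 -0.7 -2.8] q [-0.15  0.32 -0.6   1.73  0.21  1.13  1.69]
cmd [-1.1113 -0.0584  1.2223] roll 2.312 mm [-444.5  -23.4  488.9]
```

View pics/s25.png

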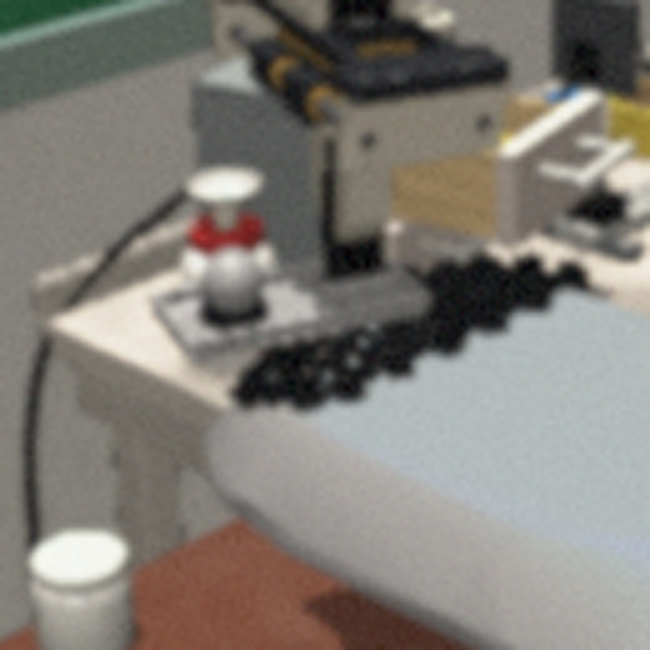

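Request:
step_arm(commands=[[-0.003,0,0.003,0.01,-1],[-0.011,0,0.012,0.025,-1],[-0.028,0,0.031,0.06,-1],[-0.053,0,0.058,0.11,-1],[-0.084,0,0.092,0.175,-1],[-0.12,0,0.132,0.25,-1],[-0.158,0,0.174,0.33,-1],[-0.195,0,0.214,0.405,-1],[-0.225,0,0.248,0.47,-1],[-0.25,0,0.275,0.52,-1],[-0.267,0,0.294,0.555,-1],[-0.278,0,0.306,0.58,-1]])

```text
time_s: 18.88
tool_pos: [0.4867, 0.1461, 0.2676]
eef_rot: [-0.317, 0.327, 0.633, -0.625]
force: [-0.3, 0.8, -2.9]
gripper_width: 0.0119
```

```bash
python3 - <<'E'
from h import *
go([.536,-.3466,.27],74.5)
im=eyes.capture('top');crop(im,150,110,330,290,3.6,'t26.png')
E
```

```text
t 18.88 pos [0.4867 0.1461 0.2676] yaw 125.8 down [ 0.018  0.004 -1.   ] w 0.0119 F [-0.3  0.8 -2.9] q [ 0.09  0.19 -0.49  1.87  0.1   1.09  1.75]
cmd [-1.0716 -0.0087  0.6199] roll 1.709 mm [-428.7   -3.5  247.9]
```

View pics/t26.png

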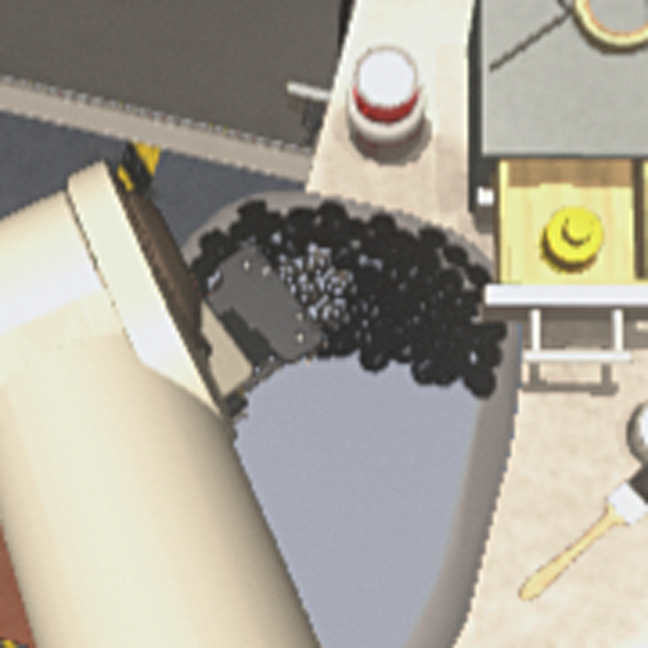

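Request:
step_arm(commands=[[-0.004,0,0.002,0.01,-1],[-0.014,0,0.008,0.025,-1],[-0.036,0,0.021,0.06,-1],[-0.068,0,0.039,0.11,-1],[-0.107,0,0.062,0.17,-1],[-0.153,0,0.089,0.245,-1],[-0.203,0,0.118,0.325,-1],[-0.25,0,0.145,0.4,-1],[-0.289,0,0.168,0.46,-1],[-0.321,0,0.186,0.51,-1],[-0.343,0,0.199,0.55,-1],[-0.357,0,0.207,0.57,-1]])

```text
time_s: 19.93
tool_pos: [0.503, -0.0206, 0.2672]
eef_rot: [-0.409, 0.418, 0.578, -0.569]
force: [-0.2, -0.6, -3.0]
gripper_width: 0.0114
```

```bash
python3 - <<'E'
from h import *
go([.536,-.3466,.27],74.5)
E
```

```text
t 19.93 pos [ 0.503  -0.0206  0.2672] yaw 108.4 down [ 0.017  0.003 -1.   ] w 0.0114 F [-0.2 -0.6 -3. ] q [ 0.29  0.17 -0.34  1.88  0.06  1.08  1.82]
cmd [-0.7994 -0.0081  0.1791] roll 1.131 mm [-319.7   -3.2   71.7]
```

Request:
step_arm(commands=[[-0.004,0,0.001,0.01,-1],[-0.016,0,0.004,0.025,-1],[-0.04,0,0.009,0.06,-1],[-0.076,0,0.017,0.11,-1],[-0.12,0,0.027,0.17,-1],[-0.172,0,0.039,0.245,-1],[-0.228,0,0.051,0.325,-1],[-0.28,0,0.063,0.4,-1],[-0.324,-0.002,0.073,0.46,-1],[-0.36,-0.004,0.081,0.51,-1],[-0.384,-0.006,0.086,0.55,-1],[-0.4,-0.006,0.09,0.565,-1]])

```text
time_s: 20.93
tool_pos: [0.5195, -0.1856, 0.2694]
eef_rot: [-0.491, 0.498, 0.511, -0.5]
force: [0.4, 0.1, -2.2]
gripper_width: 0.0115
```

```bash
python3 - <<'E'
from h import *
go([.536,-.3466,.27],74.5)
im=eyes.capture('scene');crop(im,180,90,340,230,4.5,'s27.png')
E
```

```text
t 20.93 pos [ 0.5195 -0.1856  0.2694] yaw 91.3 down [ 0.017  0.003 -1.   ] w 0.0115 F [ 0.4  0.1 -2.2] q [ 0.46  0.25 -0.19  1.77  0.04  1.11  1.85]
cmd [-0.4034 -0.0019 -0.0323] roll 0.559 mm [-161.4   -0.8  -12.9]
```

View pics/s27.png

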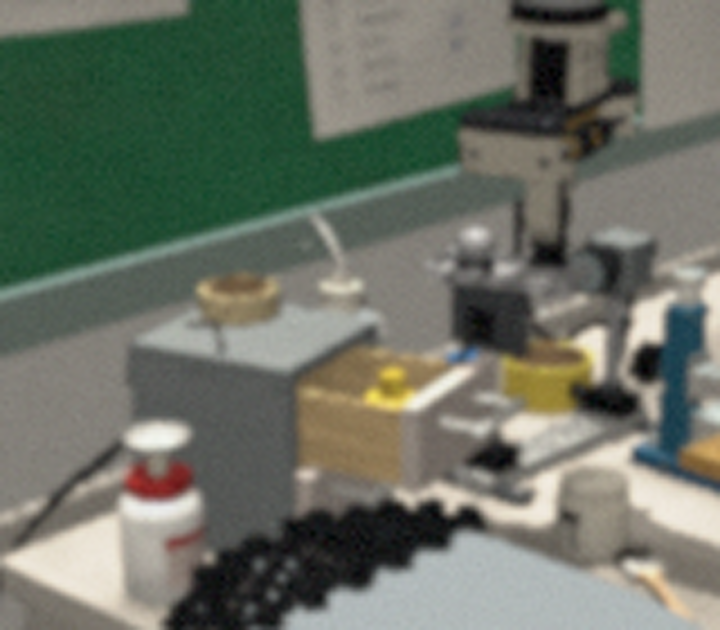

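Request:
step_arm(commands=[[-0.004,0,-0.001,0.01,-1],[-0.016,0,-0.002,0.025,-1],[-0.04,0,-0.003,0.06,-1],[-0.076,0,-0.006,0.11,-1],[-0.12,0,-0.01,0.17,-1],[-0.172,0,-0.014,0.245,-1],[-0.228,0,-0.018,0.325,-1],[-0.28,0,-0.022,0.4,-1],[-0.324,-0.002,-0.026,0.46,-1],[-0.36,-0.002,-0.029,0.51,-1],[-0.388,-0.002,-0.031,0.545,-1],[-0.403,-0.002,-0.032,0.56,-1]])

```text
time_s: 21.98
tool_pos: [0.5353, -0.3498, 0.2697]
eef_rot: [-0.561, 0.567, 0.432, -0.422]
force: [0.1, -0.4, -4.1]
gripper_width: 0.0119
```

Request:
step_arm(commands=[[-0.01,0,0,0.02,-1],[-0.01,0,0,0.02,-1],[-0.01,0,0,0.02,-1],[-0.01,0,0,0.02,-1]])

```text
time_s: 22.32
tool_pos: [0.5345, -0.3524, 0.2697]
eef_rot: [-0.563, 0.569, 0.43, -0.419]
force: [-0.3, -0.2, -2.9]
gripper_width: 0.0116
```

```bash
python3 - <<'E'
from h import *
go([.536,-.3466,.188],74.5)
im=eyes.capture('scene');crop(im,260,110,350,190,8,'s28.png')
im=eyes.capture('top');crop(im,340,130,450,230,7,'t28.png')
E
```

```text
t 22.32 pos [ 0.5345 -0.3524  0.2697] yaw 73.7 down [ 0.017  0.003 -1.   ] w 0.0116 F [-0.3 -0.2 -2.9] q [ 0.6   0.41 -0.07  1.55  0.02  1.17  1.82]
cmd [0.0135 0.2043 0.0036] roll -0.025 mm [ 5.4 81.7  1.4]
```

View pics/s28.png

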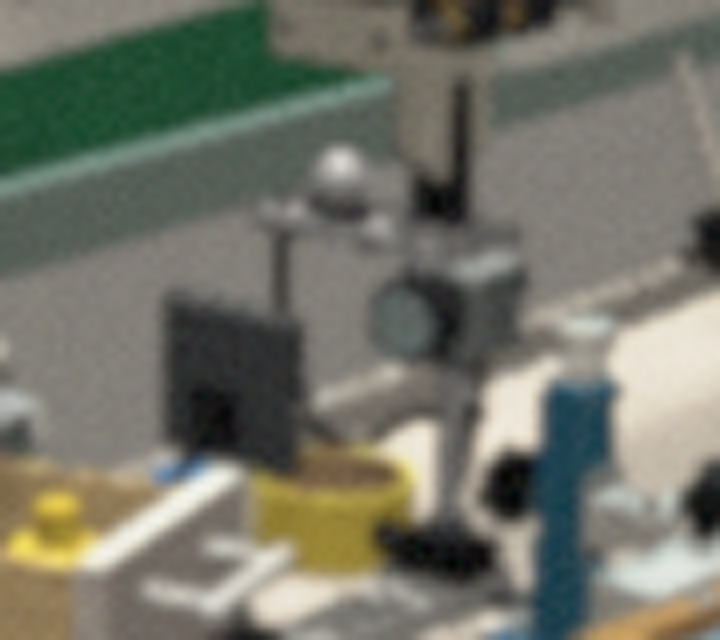

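View pics/t28.png

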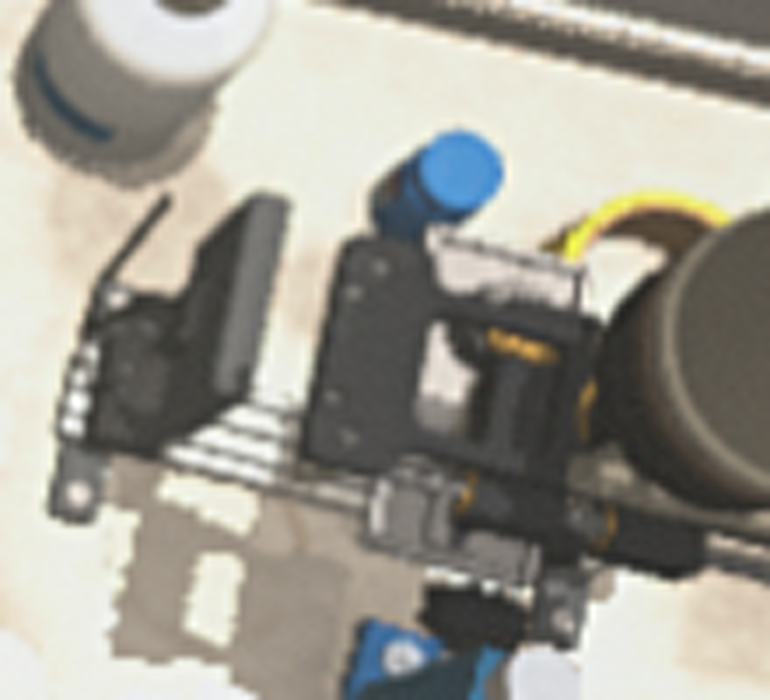

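```bash
python3 - <<'E'
from h import *
s=readout.sense();p=s['tool_pos'];y=np.radians(73.7-90)
d=np.array([np.cos(y),np.sin(y),0])
B=p+.0612*d+[0,0,-.0182]
print('ball pred',B,'px',proj('scene',[B]),'seen',(340.5/8-.5+260,170.5/8-.5+110))
Z=lambda x,y:((x+.5)/7-.5+340,(y+.5)/7-.5+130)
z=p[2]-.0412+.011
A,C=onz('top',Z(438,237),z),onz('top',Z(585,270),z)
print(A,C,np.linalg.norm(A-C),'pred front centre',p+.0932*d, 'yaw', np.degrees(np.arctan2((A-C)[1],(A-C)[0])))
E
```

```text
ball pred [ 0.59333746 -0.369624    0.25163733] px [[301.52129917 132.4368013 ]] seen (302.0625, 130.8125)
[ 0.62742009 -0.35261167  0.23963733] [ 0.61444813 -0.40432002  0.23963733] 0.05331064656539771 pred front centre [ 0.62405123 -0.37860534  0.26983733] yaw 75.91697357144054
```

Request:
step_arm(commands=[[0.003,0.002,0.001,-0.005,-1],[0.007,0.008,0.002,-0.01,-1],[0.011,0.018,0.003,-0.02,-1],[0.013,0.034,0.0035,-0.025,-1],[0.0135,0.054,0.0035,-0.025,-1],[0.0135,0.076,0.0035,-0.025,-1],[0.0135,0.098,0.0035,-0.025,-1],[0.0135,0.118,0.0035,-0.025,-1],[0.0135,0.134,0.0035,-0.025,-1],[0.0135,0.144,0.0035,-0.025,-1],[0.0135,0.149,0.0035,-0.025,-1],[0.0135,0.15,0.0035,-0.025,-1]])

```text
time_s: 23.42
tool_pos: [0.5357, -0.3467, 0.2093]
eef_rot: [-0.56, 0.566, 0.433, -0.423]
force: [0.5, 0.2, -3.0]
gripper_width: 0.0117
```

```bash
python3 - <<'E'
from h import *
go([.536,-.3466,.188],74.5)
im=eyes.capture('scene');crop(im,260,110,350,190,8,'s29.png')
im=eyes.capture('top');crop(im,340,130,450,230,7,'t29.png')
E
```

```text
t 23.42 pos [ 0.5357 -0.3467  0.2093] yaw 74.5 down [ 0.017  0.003 -1.   ] w 0.0117 F [ 0.5  0.2 -3. ] q [ 0.59  0.45 -0.07  1.62  0.02  1.05  1.82]
cmd [0.0001 0.0533 0.    ] roll 0.0 mm [ 0.  21.3  0. ]
```

View pics/s29.png

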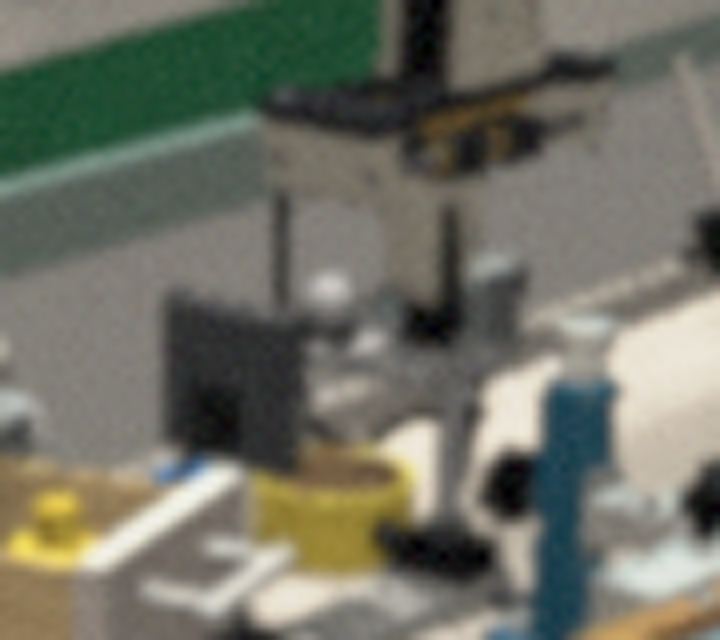

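View pics/t29.png

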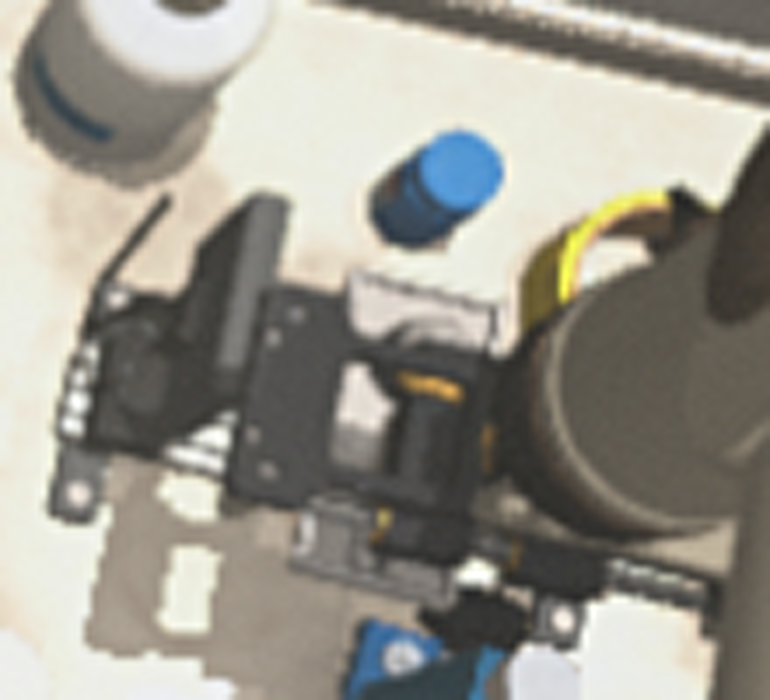

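Request:
step_arm(commands=[[0,0.002,0,0,-1],[0,0.007,0,0,-1],[0,0.015,0,0,-1],[0,0.025,0,0,-1],[0,0.035,0,0,-1],[0,0.044,0,0,-1],[0,0.05,0,0,-1],[0,0.053,0,0,-1],[0,0.053,0,0,-1],[0,0.053,0,0,-1]])

```text
time_s: 24.35
tool_pos: [0.5364, -0.3469, 0.1889]
eef_rot: [-0.56, 0.566, 0.433, -0.423]
force: [0.7, -0.3, -3.2]
gripper_width: 0.0116
```

```bash
python3 - <<'E'
from h import *
go([.536,-.3466,.188],74.5)
s=readout.sense()
a=Ro.from_quat([-.217,.227,.674,-.668],scalar_first=True).as_matrix();b=Ro.from_quat(s['eef_rot'],scalar_first=True).as_matrix()
print('tray z in world if level at grasp', (b@a.T@[0,0,1]).round(4), np.abs(s['qvel']).max())
p=s['tool_pos'];y=np.radians(74.5-90);d=np.array([np.cos(y),np.sin(y),0]);B=p+.0612*d+[0,0,-.0182];print('ball pred',B,proj('scene',[B,[.5955,-.363,.17]]))
im=eyes.capture('scene');crop(im,260,110,350,190,8,'s30.png')
im=eyes.capture('top');crop(im,340,130,450,230,7,'t30.png')
E
```

```text
t 24.35 pos [ 0.5364 -0.3469  0.1889] yaw 74.5 down [ 0.018  0.002 -1.   ] w 0.0116 F [ 0.7 -0.3 -3.2] q [ 0.59  0.48 -0.07  1.64  0.02  1.01  1.82]
cmd [0.0004 0.0022 0.0012] roll 0.0 mm [0.1 0.9 0.5]
tray z in world if level at grasp [-0.0085 -0.0156  0.9998] 0.00491666120107131
ball pred [ 0.59538137 -0.36322939  0.17068952] [[299.86764703 152.552466  ]
 [299.81338882 152.72925636]]
```

View pics/s30.png

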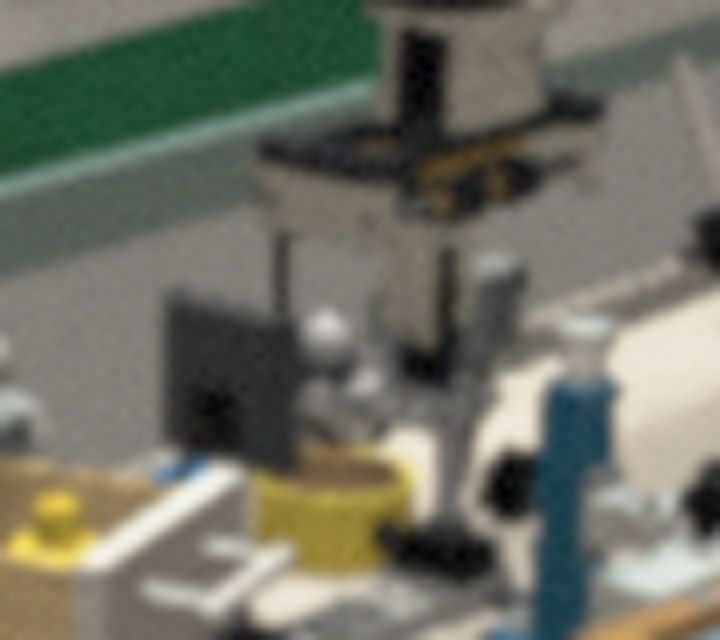

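View pics/t30.png

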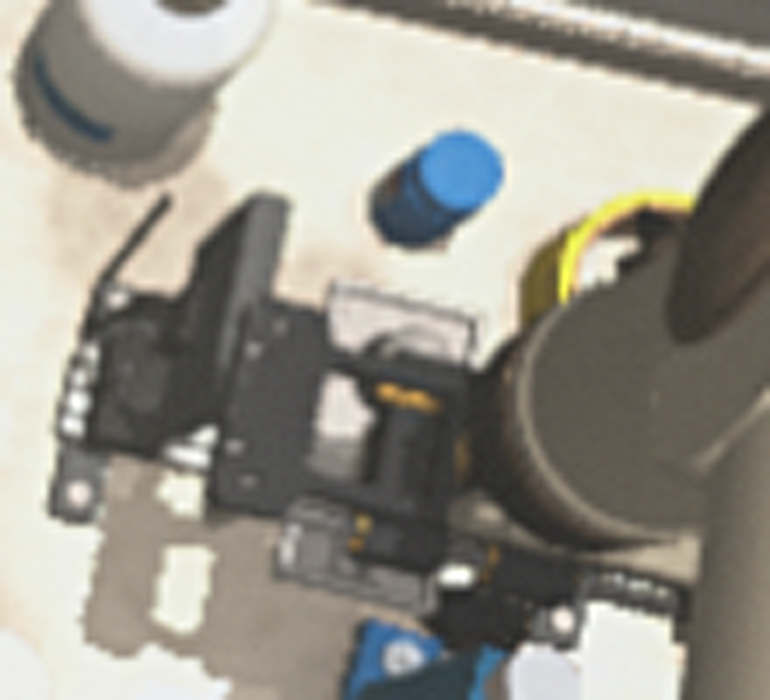

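```bash
python3 - <<'E'
from h import *
# scene-view consistency: lens, panel
print('lens',proj('scene',[[.578,-.4258,.17]]),'seen',(405.5/8-.5+260,318.5/8-.5+110))
gx=np.array([.963,-.267,0]);gy=np.array([.267,.963,0])
fc=np.array([.613,-.300,.17])+gy*.012
for sx in(-1,1):
  for sz in (-1,1): print('panel back corner',sx,sz,proj('scene',[fc+gx*.04*sx+[0,0,.04*sz]])[0], (proj('scene',[fc+gx*.04*sx+[0,0,.04*sz]])[0]+.5-[260,110])*8)
# s25 tray: tcp (.4705,.3127,.2686), yaw 53.4
p=np.array([.4705,.3127,.2686-.0412]);y=np.radians(53.4);X=np.array([np.cos(y),np.sin(y),0]);Y=np.array([-np.sin(y),np.cos(y),0])
o=p+.034*X
for a,b in [(60,30),(60,-30),(-60,30),(-60,-30)]:
  q=proj('scene',[o+X*a/1e3+Y*b/1e3+[0,0,.011]])[0]; print('lip',a,b,(q+.5-[170,150])*5)
q=proj('scene',[o+X*.028+[0,0,.023]])[0];print('ball',(q+.5-[170,150])*5)
# s24
p=np.array([.4735,.313,.0865-.0412]);o=p+.034*X
for a,b in [(60,30),(60,-30),(-60,30),(-60,-30)]:
  q=proj('scene',[o+X*a/1e3+Y*b/1e3+[0,0,.011]])[0]; print('s24 lip',a,b,(q+.5-[180,190])*5)
q=proj('scene',[o+X*.028+[0,0,.023]])[0];print('ball',(q+.5-[180,190])*5)
p=np.array([.4742,.3133,.0362-.0412]);o=p+.034*X
q=proj('scene',[o+X*.028+[0,0,.023]])[0];print('s23 ball',(q+.5-[180,210])*5)
for a,b in [(60,30),(60,-30),(-60,30),(-60,-30)]:
  q=proj('scene',[o+X*a/1e3+Y*b/1e3+[0,0,.011]])[0]; print('s23 lip',a,b,(q+.5-[180,210])*5)
import cv2
a=cv2.imread('pics/s25.png')[220:400,120:460];cv2.imwrite('pics/s25z.png',cv2.resize(a,None,fx=2.2,fy=2.2))
E
```

```text
lens [[309.68028055 149.24455221]] seen (310.1875, 149.3125)
panel back corner -1 -1 [295.22157491 169.16295458] [285.77259931 477.3036366 ]
panel back corner -1 1 [295.69188206 149.11330717] [289.53505648 316.90645736]
panel back corner 1 -1 [279.50983041 164.72974278] [160.07864331 441.83794221]
panel back corner 1 1 [279.65241751 145.25631404] [161.21934006 286.05051235]
lip 60 30 [184.84740238 347.10212438]
lip 60 -30 [145.28618336 296.79328048]
lip -60 30 [426.16460027 296.4029739 ]
lip -60 -30 [376.17462234 251.0027701 ]
ball [228.27535362 284.80459119]
s24 lip 60 30 [153.82338018 479.7829538 ]
s24 lip 60 -30 [116.08678075 416.78457877]
s24 lip -60 30 [376.82345994 417.79614569]
s24 lip -60 -30 [330.21833731 360.44505986]
ball [193.38182711 411.34719367]
s23 ball [197.20655175 393.47192829]
s23 lip 60 30 [158.60555191 463.13474678]
s23 lip 60 -30 [121.35220023 397.3996341 ]
s23 lip -60 30 [377.01051373 398.72584691]
s23 lip -60 -30 [331.26200192 338.75265474]
```

View pics/s25z.png

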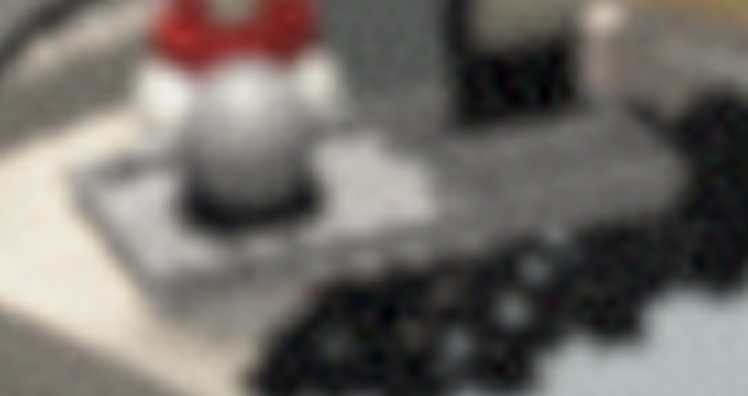

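Request:
step_arm(commands=[[0,0.002,0,0,-1],[0,0.002,0,0,-1],[0,0.002,0,0,-1],[0,0.002,0,0,-1],[0,0.002,0,0,-1],[0,0.002,0,0,-1],[0,0.002,0,0,-1],[0,0.002,0,0,-1]])

```text
time_s: 25.12
tool_pos: [0.5365, -0.3469, 0.1883]
eef_rot: [-0.559, 0.566, 0.433, -0.423]
force: [0.5, 0.1, -2.4]
gripper_width: 0.012
```

```bash
python3 - <<'E'
from h import *
go([.536,-.3466,.188],74.5); print(np.abs(readout.sense()['qvel']).max())
for n in('scene','top'): cv2.imwrite(f'pics/{n}_end.png',eyes.capture(n)[:,:,::-1])
E
```

```text
t 25.12 pos [ 0.5365 -0.3469  0.1883] yaw 74.5 down [ 0.018  0.002 -1.   ] w 0.012 F [ 0.5  0.1 -2.4] q [ 0.59  0.48 -0.07  1.64  0.02  1.01  1.82]
cmd [0.0004 0.0008 0.0015] roll 0.0 mm [0.2 0.3 0.6]
0.002208470117514176
```

View pics/scene_end.png

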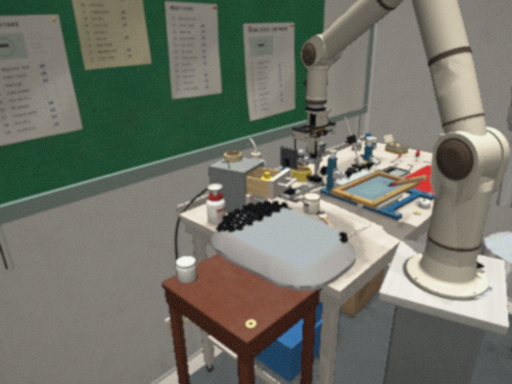

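View pics/top_end.png

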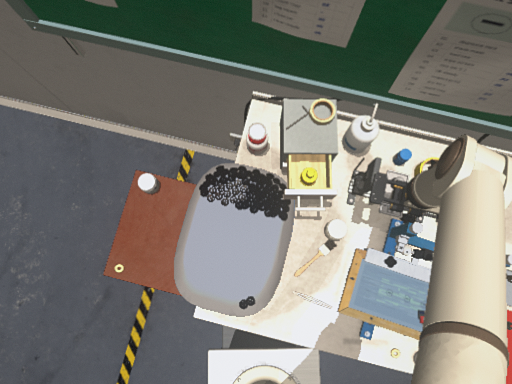

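The cover stands in the drawer at (309,175). The ink pots at (148,183) and (335,229) and the brush at (317,258) are where they started, and the arm is still. I'll hand it in now.

```bash
python3 - <<'E'
from station import r
r.close_job()
E
```

```text
the job is handed in; nothing more can be done
```

The job is handed in at about 25 s. The dust cover stands upright in the open top drawer. The tray is held in the air by its grip, with the ball in its pocket in the gauge's beam.

**Last checks**
- **Ball position:** worked out from the tool pose, the ball is at about (0.595, -0.363, 0.170). My camera estimate of the beam's middle is (0.5955, -0.363, 0.170).
- **Tray:** the tool has tilted by about 1° since the grasp, so the tray should be level to about that. The grip opening is steady at 12 mm, the joints are still, and the only force is the tray's weight.
- **Surroundings:** the ink pots, brush, drawer and gauge look unmoved. The wrist force stayed below about 6 N in every reading I took, and it was highest when I set the cover down.

**Checks that disagreed a little**
- **Ball height:** in the scene view the ball looks 1 to 1.5 pixels (about 5 mm) higher than calculated. It showed the same offset while the tray was still on the stand, so I put it down to shading.
- **Panel edge:** one side edge of the lit panel is about 1.4 pixels off my estimate. That could shift the beam's middle by 1 to 2 mm, inside the 10 mm tolerance.
- **Top view:** the gripper hid the ball there at the end, so only the scene view confirms its position.

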